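# Reload the dental scanner carousel

## Robot

A 7-joint arm with a two-finger parallel gripper is mounted at the origin on the work surface. World frame = base frame: x ahead of the robot, y to its left, z up, the work surface at z = 0. Lengths are in m, angles in degrees, forces in N, time in s.
With the tool pointing down it reaches from about 0.35 to 0.9 m from the base axis. Payload 19.9 kg.
Tool frame: the origin (TCP) lies midway between the tips of the shut fingers; the grasp point (between the pads) lies 19 mm behind it (grip_point_offset is the distance from the TCP to the grasp point, in m); x points along the fingers, z is the direction in which the jaws open and shut, and the axes are right-handed (so a half turn about x gives the same grasp; the last joint's range is limited). The gripper opens to 94 mm and grips with 3 to 60 N. Pads are 16 mm wide; open, the fingers measure 119 mm over their backs; the gripper's body (75 mm by 177 mm) begins 78 mm behind the grasp point.
Start: joints at [70.101, 23.915, -0.59, 92.452, 0.269, 63.638, -3.037], TCP at [0.188, -0.596, 0.205] pointing down, gripper open.
Joint ranges: [-161.28, 161.28], [-22.2, 115.67], [-73.04, 71.86], [3.21, 147.25], [-68.34, 248.33], [10.77, 114.83], [-161.83, 161.83]. Speed limits (degrees/s): [108.29, 108.29, 136.94, 136.94, 172.46, 172.46, 172.46].

## Interface

Orientations are given as [roll, pitch, yaw] about the fixed x, y, z axes, in that order (R = Rz(yaw) Ry(pitch) Rx(roll)).
In Python, from workcell import * gives the robot as it stands.
- The arm moves only by the tool step_arm, never from a script. Its arguments are lists of equal length, an entry for each row: "gripper": the opening, from 0 (shut) to 1 (fully open); "travel": the shift along the tool's x, y, z each as a share of 0.2 m, from -1 to 1, a list of three; "angular": the turn, a rotation vector about the tool's x, y, z each as a share of 2 pi rad, from -1 to 1, a list of three. A call has 1 to 8 rows; each row shifts and turns the pose as measured when the row begins, along the tool's axes as they then stand; what a row does not reach is not made up. A row lasts 1/10 s, in which the tool goes at most 50 mm and 8.59 degrees, less where a joint would pass 70% of its speed; a pose out of reach is approached as far as the arm can. A call with a number of a shift or a turn outside -1 to 1 is refused whole. A call with a gripper value outside its range is refused whole. The fingers move at their own pace and stop on an object; "newtons" is the grip in N (left out, the last holds). Time passes only in rows, so rows that do not move let the fingers close. It gives the time, the measured TCP pose, the force and the opening at its end, in the units of the state.
- get_obs(): the state, without advancing time (a new reading comes with each control period).
- read_camera(name): name is "scene" or "top" or "wrist"; returns a dict with "img" (480x640x3 uint8, blue, green, red), "camera_matrix" (3x3 intrinsics, pixels), "rvec" (rotation vector, rad) and "tvec" (3), from world to camera coordinates, as OpenCV has them. Camera axes: x right, y down, z forward; pixel columns grow to the right and rows downward; lengths in m; the calibration is good to about 2 mm. A picture is of the moment at which its call begins. There is no depth.
- job_done(): hands the job in, once; it reports no verdict.
Trained networks look in the newest picture that a camera, given by its name, has taken for a name from the list of things; names that differ only in an ending like _2 or _b are one class to them, and where a whole thing is asked for, a point or a joint stands for the part that bears it (a point fixed in the world has none). Each returns a list of dicts, best first, with "score" (0 to 1); they miss things now and then, are a little off and sometimes report something else, mostly with a low value. They report only what shows in the picture. A call takes as long as a camera call. They do not tell look-alikes from the thing itself.
- recognise(camera, target): "bbox" ([left, top, width, height] in pixels, round what is visible of it).
- cut_out(camera, target): "region" (480x640 bool, what is visible of it) and "bbox" ([left, top, width, height] in pixels, round what is visible of it).
- tip_of(camera, target): "position" ([row, column] in pixels: a listed point, or the origin of a listed thing).
The state is a dict: "time_s": time; "joints": joint angles; "joint_vel": joint speeds; "tau": joint torques, N m; "eef_pos": TCP position; "eef_rot": TCP orientation; "ft_force": force on the tool from outside, world axes, zero at the start; "moment": the same for the moment, N m; "grip_width": finger opening in m.
Only numpy, scipy, OpenCV 4.12 (cv2) and the standard library are available. Lean on these libraries where they do the work, as an engineer would, in place of code of your own. Each camera call takes 0.05 s, during which the arm holds its last target.

## Task

Reload the scanner carousel: take out the scanned cast that sits in it and stand it in the low orange tray, and plug every cast waiting on the bench fully home into a socket of its own, all through the open gap in the clear guard. To turn the carousel, lift the sprung plunger by its knob, swing the index arm round to another hole and let the plunger drop home; it must be home whenever a cast is taken out or put in. Finish with the side of the carousel that has no socket back at the gap, the plunger home, and the other things on the bench left undisturbed.

Things in the scene. Friction and masses are not known exactly. Their poses are not given: they have to be found in the camera images.
- indexer: Fixed frame of the carousel: white base 340 x 340 x 25 mm, four corner posts and a clear flat guard of 340 x 340 mm, 112 to 118 mm above the bench. Origin: on the carousel's axis at bench level, z up. On its -x side the guard has the gap; only the position under it can be reached from above. Place and yaw differ between runs.
- gap (a point): Fixed point at the gap, 120 mm from the axis along the frame's -x, 60 mm above the bench: where the mouth of a socket lies once turned there. The gap in the guard is 170 mm wide (across y), open outwards, and reaches in to 70 mm from the axis. Axes as indexer.
- index_plate: Fixed square aluminium plate on the guard, 150 x 150 x 16 mm, its top 134 mm above the bench. Four holes 12 mm square, 52.3 mm from the axis at 45, 135, 225 and 315 degrees in the frame of indexer (same axes). Origin: on the axis, at its underside.
- carousel (a joint): Turn of the carousel, rad, counter-clockwise from above, counted on within -7 to 7; starts at 0. At 0 or +-2 pi the side without a socket is at the gap; pi/2 brings socket1 there, +-pi socket2, -pi/2 or 3 pi/2 socket3. Locked while the plunger is home; else turns easily (0.06 N m). Sockets, casts, index arm and plunger turn with it.
- plunger (a joint): Lift of the sprung plunger at the end of the index arm, m: 0 home in a hole, 0.0105 with its tip riding on the index plate (lift it above that to turn), stop at 0.024. The spring pulls down with 6 N at 0, 11 N at the stop. The tip is tapered: let go within 3 mm of a hole's centre it drops in and centres the carousel.
- knob_grip (a point): Grip point on the plunger's black round upright knob, 30 mm across: 22 mm above its underside, 16 below its top, 172 above the bench when home; rises with the plunger. 52.3 mm from the axis, at 225 degrees + carousel in the frame of indexer. The knob spins freely on the plunger, so the gripper need not turn as it swings the arm.
- index_hub (a point): Top of the index arm's hub on the carousel's axis, 164 mm above the bench; hub 44 mm across. The arm, a steel bar 30 mm wide, 138 to 148 mm above the bench, reaches from here to 68 mm from the axis, under the knob.
- socket1: Grey socket block on the carousel, 92 (x, radial) x 88 x 24 mm high; hole 50 (x) x 44 mm, 19 mm deep, 1 mm clear of a key all round. At the gap when carousel is pi/2. Origin: centre of the hole's mouth, 60 mm above the bench, 120 from the axis; x radially outward, z up. A seated cast's shoulder rests on the top face, its origin 16 mm below the mouth, its x along this x.
- socket2: Grey socket block on the carousel, 92 (x, radial) x 88 x 24 mm high; hole 50 (x) x 44 mm, 19 mm deep, 1 mm clear of a key all round. At the gap when carousel is pi or -pi. Origin: centre of the hole's mouth, 60 mm above the bench, 120 from the axis; x radially outward, z up. A seated cast's shoulder rests on the top face, its origin 16 mm below the mouth, its x along this x.
- socket3: Grey socket block on the carousel, 92 (x, radial) x 88 x 24 mm high; hole 50 (x) x 44 mm, 19 mm deep, 1 mm clear of a key all round. At the gap when carousel is 3 pi/2 or -pi/2. Origin: centre of the hole's mouth, 60 mm above the bench, 120 from the axis; x radially outward, z up. A seated cast's shoulder rests on the top face, its origin 16 mm below the mouth, its x along this x.
- cast1: Full-arch dental cast standing loose on its key, waiting on the bench; may be absent. 52 mm high, 0.22 kg. Key 48 (x) x 42 (y) x 16 mm high; on it, centred, a block 66 (x) x 54 (y) x 24 mm high (16 to 40 mm above the origin); then 12 mm of teeth (48 x 46). Grip across y, fingertips at least 20 mm above the origin. Origin: centre of the key's underside; z up. Fits either way round.
- cast2: Full-arch dental cast standing loose on its key, waiting on the bench; may be absent. 52 mm high, 0.22 kg. Key 48 (x) x 42 (y) x 16 mm high; on it, centred, a block 66 (x) x 54 (y) x 24 mm high (16 to 40 mm above the origin); then 12 mm of teeth (48 x 46). Grip across y, fingertips at least 20 mm above the origin. Origin: centre of the key's underside; z up. Fits either way round.
- cast3: Half-arch dental cast standing loose on its key, waiting on the bench; may be absent. 52 mm high, 0.22 kg. Key 48 (x) x 42 (y) x 16 mm high; on it, centred, a block 66 (x) x 54 (y) x 24 mm high (16 to 40 mm above the origin); then 12 mm of teeth (48 x 46). Grip across y, fingertips at least 20 mm above the origin. Origin: centre of the key's underside; z up. Fits either way round.
- scanned1: A scanned cast, of the same shape, size and axes as cast1, sitting fully home in socket1 at the start, to go to the tray. Only one of scanned1, scanned2 and scanned3 is there in a run; the others are absent.
- scanned2: A scanned cast, of the same shape, size and axes as cast1, sitting fully home in socket2 at the start, to go to the tray. Only one of scanned1, scanned2 and scanned3 is there in a run; the others are absent.
- scanned3: A scanned cast, of the same shape, size and axes as cast1, sitting fully home in socket3 at the start, to go to the tray. Only one of scanned1, scanned2 and scanned3 is there in a run; the others are absent.
- tray: Low orange tray, fixed, 130 (x) x 110 (y) x 18 mm high over the rim, walls and floor 4 mm thick; a cast stands upright on its floor with its block above the rim. Origin: centre of the underside; z up.
- bowl: Green mixing bowl, 90 mm across, 50 mm high. Leave alone. Origin: centre of its underside.
- spatula: Spatula lying flat, 190 mm long. Leave alone. Origin: centre of its underside.
- jar: Amber jar with a lid, 64 mm across, 70 mm high. Leave alone. Origin: centre of its underside.
- wax: Pinkish block of wax, 80 x 40 x 18 mm. Leave alone. Origin: centre of its underside.
- brush: Brush lying flat, 170 mm long. Leave alone. Origin: centre of its underside.
- articulator: Empty brass articulator: two 70 x 90 mm plates on steel posts, 88 mm high. Leave alone. Origin: centre of its underside.
Not all that is in view belongs to the job. Leave any blue or yellow look-alike of the cast2 alone.

How it is judged:
By the outcome, as a careful person would: the job done as asked, in the order asked, and still so for the second after the job is handed in, with the robot touching nothing.
Of cast1, cast2, cast3 only 2 to 3 are there at a start; the rules pass over those that are not, and their reading is None.
Of scanned1, scanned2, scanned3 only 1 to 1 are there at a start; the rules pass over those that are not, and their reading is None.
At some moment in a run one of cast1, cast2, cast3 may be knocked a few centimetres aside while the robot is not near it.
Once in a run the grip may slacken for a moment while it holds something.
It also fails if it takes over 210 s, if anything falls off the work surface, if the arm or the gripper's body presses on something with over 40 N, if the wrist force passes 120 N, or if a joint passes its speed limit or range.

## Working session

There is one attempt and no reset: what is moved stays moved. The work goes in short steps, Python scripts to look and compute and a tool call to move; the robot and the scene stay as the last step left them, time stands still between calls to the robot, and variables do not carry over. Pictures are saved under pics/ and viewed, and the job is handed in when it is done.

Besides the shell and the picture viewer there is one more tool, called as name(argument=value, ...), one argument or row to a line, values as JSON. step_arm: Moves the arm, as the interface text tells. Its arguments: {"type":"object","properties":{"gripper":{"type":"array","items":{"type":"number"}},"travel":{"type":"array","items":{"type":"array","items":{"type":"number","minimum":-1,"maximum":1}}},"angular":{"type":"array","items":{"type":"array","items":{"type":"number","minimum":-1,"maximum":1}}},"newtons":{"type":"number"}},"required":["gripper","travel","angular"]}

I'll start by looking at the scene.

```bash
mkdir -p pics; ls
python3 - <<'E'
from workcell import *
import cv2
o=get_obs()
for k,v in o.items(): print(k,v)
for n in ["scene","top","wrist"]:
    r=read_camera(n); cv2.imwrite(f"pics/{n}0.png",r["img"]); print(n,r["camera_matrix"],r["rvec"],r["tvec"])
E
```

```text
pics
time_s 0.0
joints [70.10149404 23.9475228  -0.59286196 92.48313753  0.26979953 63.63853405
 -3.03650989]
joint_vel [-0.03567497  0.09170366  0.01404218  0.0190323   0.11056784  0.0641116
  0.03067331]
tau [-8.73686531e-04 -8.51263118e+01  6.38259687e-01 -4.25993621e+01
 -4.88785340e-02  1.86257676e-02  1.60015784e-04]
eef_pos [ 0.18806004 -0.59565853  0.20484822]
eef_rot [-176.15049628   89.9321878   111.3734159 ]
ft_force [0.7376989  0.23934913 0.27763067]
moment [-0.04454135  0.00700829 -0.00979743]
grip_width 0.09412834313168551
scene [[511.75180664   0.         318.03610569]
 [  0.         511.75180664 228.98883984]
 [  0.           0.           1.        ]] [ 1.792161    1.335362   -0.71834653] [-0.13993123 -0.19374841  1.85042335]
top [[620.51509838   0.         321.74448009]
 [  0.         620.51509838 242.77627908]
 [  0.           0.           1.        ]] [ 2.1210832  -2.17619983  0.14655853] [0.00185669 0.57401228 1.84715502]
wrist [[422.98658457   0.         319.92435172]
 [  0.         422.98658457 239.42336961]
 [  0.           0.           1.        ]] [-2.35744885  1.72680278  0.22971236] [-0.62487304 -0.02695236  0.39143444]
```

View pics/top0.png

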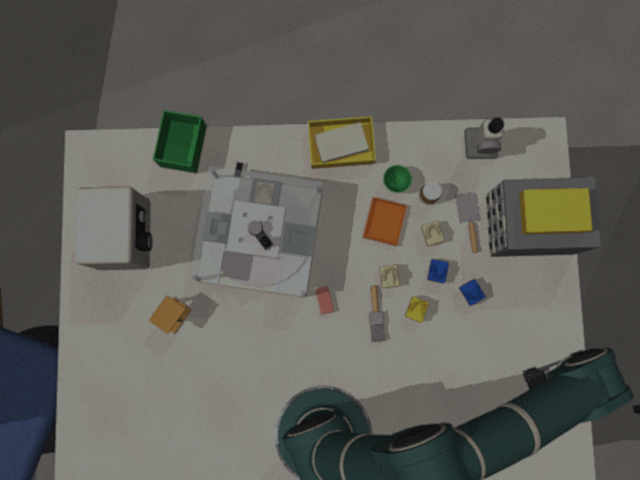

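View pics/scene0.png

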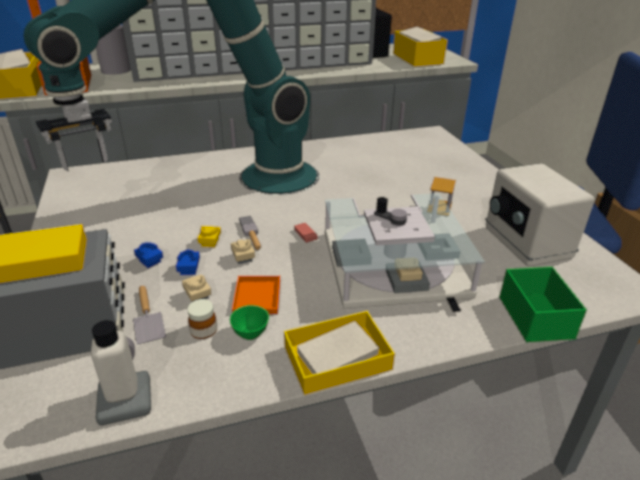

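View pics/wrist0.png

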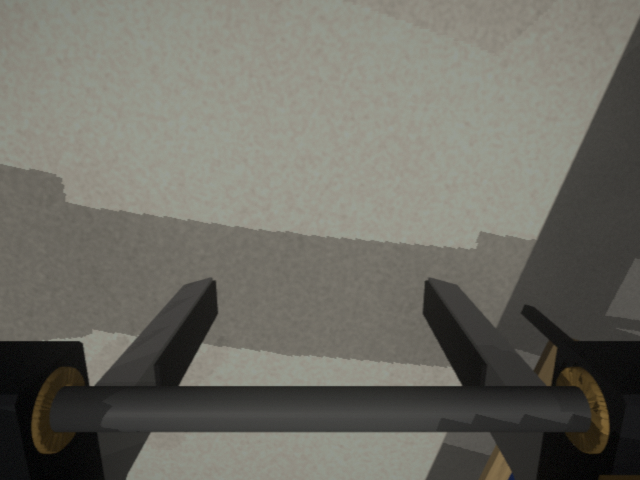

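```bash
cat > h.py <<'E'
import numpy as np, cv2
from scipy.spatial.transform import Rotation as Ro
from workcell import *
def cam(r):
    R=cv2.Rodrigues(np.array(r["rvec"],float))[0]; t=np.array(r["tvec"],float).ravel(); return np.array(r["camera_matrix"],float),R,t
def ray(r,uv):
    K,R,t=cam(r); d=np.linalg.inv(K)@np.array([uv[0],uv[1],1.0]); d=R.T@d; return -R.T@t, d/np.linalg.norm(d)
def onz(r,uv,z):
    c,d=ray(r,uv); return c+d*(z-c[2])/d[2]
def proj(r,P):
    K,R,t=cam(r); P=np.atleast_2d(np.array(P,float)); q=(R@P.T).T+t; p=(K@q.T).T; return p[:,:2]/p[:,2:]
def tri(rs,uvs):
    A=np.zeros((3,3));b=np.zeros(3);L=[]
    for r,uv in zip(rs,uvs):
        c,d=ray(r,uv); M=np.eye(3)-np.outer(d,d); A+=M;b+=M@c; L.append((c,d))
    p=np.linalg.solve(A,b); return p,[float(np.linalg.norm(np.cross(p-c,d))) for c,d in L]
def Rt(o=None):
    o=o or get_obs(); return Ro.from_euler('xyz',o["eef_rot"],degrees=True).as_matrix()
E
python3 - <<'E'
from h import *
np.set_printoptions(precision=4,suppress=True)
o=get_obs(); R=Rt(o); print(R)
im={}
for n in ["scene","top","wrist"]:
    im[n]=read_camera(n); K,Rc,t=cam(im[n]); print(n,-Rc.T@t)
c=-cam(im["wrist"])[1].T@cam(im["wrist"])[2]; print("cam in tool", R.T@(c-o["eef_pos"]), "camz in tool", R.T@cam(im["wrist"])[1][2])
for t in ["gap","indexer","index_hub","knob_grip","index_plate","socket1","socket2","socket3","cast1","cast2","cast3","scanned1","scanned2","scanned3","tray","articulator","jar","bowl"]:
    for n in ["top","scene"]:
        print(t,n,[(np.round(d["position"][::-1],1).tolist(),round(d["score"],2)) for d in tip_of(n,t)][:6])
for n,(u0,v0,w,h,s) in {"top":(140,130,380,220,2),"scene":(120,170,380,190,2)}.items():
    c=im[n]["img"][v0:v0+h,u0:u0+w]; cv2.imwrite(f"pics/{n}crop.png",cv2.resize(c,None,fx=s,fy=s,interpolation=cv2.INTER_CUBIC))
E
```

```text
[[-0.0003  0.9536  0.301 ]
 [ 0.0008  0.301  -0.9536]
 [-1.     -0.0001 -0.0009]]
scene [ 1.6274 -0.3549  0.8407]
top [ 0.3138 -0.0134  1.9086]
wrist [ 0.2605 -0.5737  0.3843]
cam in tool [-0.1793  0.0757  0.0007] camz in tool [ 0.9658 -0.2591 -0.0002]
gap top [([252.2, 274.4], 0.88)]
gap scene [([398.9, 213.7], 0.35), ([251.5, 234.2], 0.31)]
indexer top [([261.2, 236.8], 0.86), ([390.3, 271.8], 0.69), ([470.9, 221.3], 0.52), ([251.5, 273.4], 0.49)]
indexer scene [([253.5, 236.0], 0.34), ([398.6, 228.3], 0.23)]
index_hub top [([254.1, 225.5], 0.87)]
index_hub scene [([399.2, 215.8], 0.85)]
knob_grip top [([263.8, 241.2], 0.54), ([323.5, 297.9], 0.19)]
knob_grip scene [([380.8, 201.0], 0.72)]
index_plate top [([258.2, 230.4], 0.84)]
index_plate scene [([398.8, 229.3], 0.68), ([252.1, 330.8], 0.64), ([406.2, 273.2], 0.47)]
socket1 top [([260.3, 238.0], 0.32)]
socket1 scene [([406.3, 270.8], 0.82), ([349.5, 250.1], 0.68), ([399.7, 227.1], 0.33)]
socket2 top [([260.3, 238.0], 0.32)]
socket2 scene [([406.3, 270.8], 0.82), ([349.5, 250.1], 0.68), ([399.7, 227.1], 0.33)]
socket3 top [([260.
[... 655 characters left out ...]
9.7], 0.65), ([430.9, 230.1], 0.55)]
cast3 scene [([197.7, 294.2], 0.92), ([149.3, 262.9], 0.79), ([189.5, 268.9], 0.77), ([210.5, 243.0], 0.56), ([408.0, 274.3], 0.24)]
scanned1 top [([323.3, 304.0], 0.53)]
scanned1 scene []
scanned2 top [([323.3, 304.0], 0.53)]
scanned2 scene []
scanned3 top [([323.3, 304.0], 0.53)]
scanned3 scene []
tray top [([384.9, 221.5], 0.76)]
tray scene [([257.5, 294.8], 0.91), ([306.8, 233.3], 0.71)]
articulator top [([174.2, 315.4], 0.65)]
articulator scene [([435.4, 207.6], 0.91), ([147.4, 313.4], 0.39)]
jar top [([426.5, 193.8], 0.7)]
jar scene [([203.2, 333.0], 0.72)]
bowl top [([392.8, 182.8], 0.84)]
bowl scene [([251.9, 332.0], 0.96), ([243.4, 262.1], 0.21)]
```

View pics/topcrop.png

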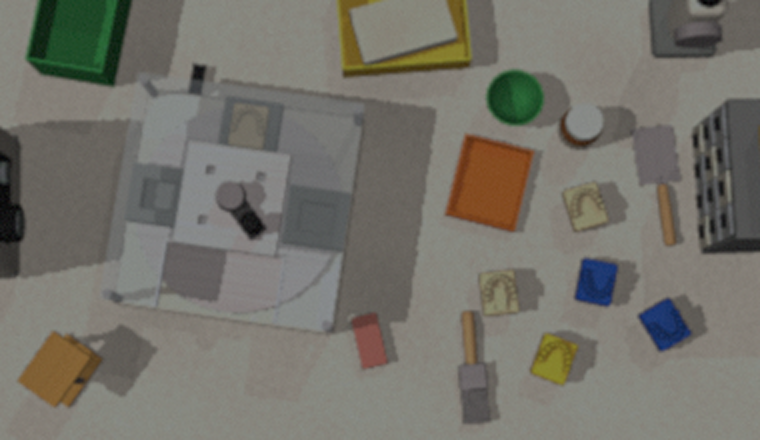

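View pics/scenecrop.png

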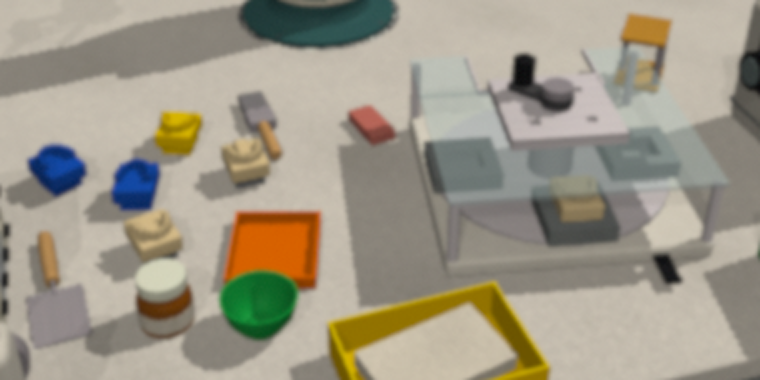

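Run:
```python
from h import *
np.set_printoptions(precision=4,suppress=True)
T=read_camera("top");S=read_camera("scene")
def t2(n,a,b): print(n,*tri([T,S],[a,b]))
t2("hub",(254.1,225.5),(399.2,215.8))
t2("knob",(263.8,241.2),(380.8,201.0))
t2("castA far",(430.9,230.1),(197.7,294.2))
t2("tray",(384.9,221.5),(257.5,294.8))
print("castB",onz(T,(387.1,274.2),0), "castBtop",onz(T,(389.5,276),0.05), "castAtop",onz(T,(433,233),0.05))
print("gap",onz(T,(252.2,274.4),0.06))
# guard corners from crop px
for c in [(145,90),(360,115),(325,325),(112,297)]:
    print(c,onz(T,(140+c[0]/2,130+c[1]/2),0.115))
for c in [(188,142),(291,154),(277,255),(175,243)]: print("plate",c,onz(T,(140+c[0]/2,130+c[1]/2),0.134))
for c in [(210,169),(262,176),(202,219)]: print("hole",c,onz(T,(140+c[0]/2,130+c[1]/2),0.134))
for c in [(468,135),(532,148),(513,230),(447,214)]: print("tray",c,onz(T,(140+c[0]/2,130+c[1]/2),0.018))
```

```text
hub [0.6121 0.1786 0.157 ] [0.0008945562297352783, 0.0008945562297353978]
knob [0.5624 0.148  0.1785] [0.002278941628823023, 0.0022789416288229556]
castA far [ 0.6079 -0.35    0.0166] [0.0004620946827361144, 0.00046209468273615377]
tray [ 0.6404 -0.2086  0.0075] [0.0021050725360259866, 0.0021050725360260906]
castB [ 0.4764 -0.2118  0.    ] castBtop [ 0.4666 -0.2135  0.05  ] castAtop [ 0.5936 -0.3505  0.05  ]
gap [0.4811 0.1973 0.06  ]
(145, 90) [0.7746 0.3058 0.115 ]
(360, 115) [ 0.7284 -0.0119  0.115 ]
(325, 325) [0.42   0.0463 0.115 ]
(112, 297) [0.4684 0.354  0.115 ]
plate (188, 142) [0.6904 0.2398 0.134 ]
plate (291, 154) [0.6686 0.0899 0.134 ]
plate (277, 255) [0.5212 0.1126 0.134 ]
plate (175, 243) [0.5424 0.2594 0.134 ]
hole (210, 169) [0.6495 0.208  0.134 ]
hole (262, 176) [0.6372 0.1326 0.134 ]
hole (202, 219) [0.5764 0.2202 0.134 ]
tray (468, 135) [ 0.7147 -0.1788  0.018 ]
tray (532, 148) [ 0.6915 -0.2772  0.018 ]
tray (513, 230) [ 0.564  -0.2424  0.018 ]
tray (447, 214) [ 0.5915 -0.1419  0.018 ]
```

```bash
cat >> h.py <<'E'
import json
def Rdown(a):
    a=np.radians(a); z=np.array([np.cos(a),np.sin(a),0]); x=np.array([0,0,-1.]); return np.stack([x,np.cross(z,x),z],1)
def plan(tgts,g=1.0,step=0.048,astep=8.2,show=True):
    """tgts: list of (pos, zangle deg) waypoints; prints rows"""
    o=get_obs(); p=np.array(o["eef_pos"]); R=Rt(o); rows=[]
    print("at",np.round(p,4),"zang",round(float(np.degrees(np.arctan2(R[1,2],R[0,2]))),2),"t",round(o["time_s"],2))
    for P,a in tgts:
        P=np.array(P,float); Rg=Rdown(a); rv=Ro.from_matrix(R.T@Rg).as_rotvec(); ang=np.degrees(np.linalg.norm(rv))
        n=max(1,int(np.ceil(np.linalg.norm(P-p)/step)),int(np.ceil(ang/astep)))
        d=(P-p)/n
        for i in range(n):
            tr=R.T@d/0.2; av=(rv/n)/(2*np.pi); rows.append((np.round(tr,3),np.round(av,4)))
            R=R@Ro.from_rotvec(rv/n).as_matrix()
        p=P
    for i in range(0,len(rows),8):
        c=rows[i:i+8]
        print(json.dumps({"gripper":[g]*len(c),"travel":[r[0].tolist() for r in c],"angular":[r[1].tolist() for r in c]}))
E
python3 - <<'E'
from h import *
plan([((0.25,-0.45,0.33),-45),((0.53,0.14,0.34),82)])
E
```

```text
at [ 0.1881 -0.596   0.2054] zang -72.48 t 2.2
{"gripper": [1.0, 1.0, 1.0, 1.0, 1.0, 1.0, 1.0, 1.0], "travel": [[-0.125, 0.103, -0.121], [-0.125, 0.114, -0.11], [-0.125, 0.124, -0.099], [-0.125, 0.133, -0.086], [-0.125, 0.141, -0.073], [-0.003, 0.192, -0.069], [-0.003, 0.2, -0.041], [-0.003, 0.204, -0.013]], "angular": [[-0.0153, -0.0, 0.0], [-0.0153, -0.0, 0.0], [-0.0153, -0.0, 0.0], [-0.0153, -0.0, 0.0], [-0.0153, -0.0, 0.0], [-0.022, 0.0, -0.0], [-0.022, 0.0, -0.0], [-0.022, 0.0, -0.0]]}
{"gripper": [1.0, 1.0, 1.0, 1.0, 1.0, 1.0, 1.0, 1.0], "travel": [[-0.003, 0.204, 0.015], [-0.003, 0.2, 0.043], [-0.003, 0.192, 0.07], [-0.003, 0.18, 0.096], [-0.003, 0.165, 0.12], [-0.003, 0.147, 0.141], [-0.003, 0.126, 0.16], [-0.003, 0.103, 0.176]], "angular": [[-0.022, 0.0, -0.0], [-0.022, 0.0, -0.0], [-0.022, 0.0, -0.0], [-0.022, 0.0, -0.0], [-0.022, 0.0, -0.0], [-0.022, 0.0, -0.0], [-0.022, 0.0, -0.0], [-0.022, 0.0, -0.0]]}
{"gripper": [1.0, 1.0, 1.0, 1.0, 1.0], "travel": [[-0.003, 0.077, 0.189], [-0.003, 0.051, 0.198], [-0.003, 0.023, 0.203], [-0.003, -0.005, 0.204], [-0.003, -0.034, 0.201]], "angular": [[-0.022, 0.0, -0.0], [-0.022, 0.0, -0.0], [-0.022, 0.0, -0.0], [-0.022, 0.0, -0.0], [-0.022, 0.0, -0.0]]}
```

step_arm(
  gripper=[1,1,1,1,1,1,1,1],
  travel=[
    [-0.125,0.103,-0.121],
    [-0.125,0.114,-0.11],
    [-0.125,0.124,-0.099],
    [-0.125,0.133,-0.086],
    [-0.125,0.141,-0.073],
    [-0.003,0.192,-0.069],
    [-0.003,0.2,-0.041],
    [-0.003,0.204,-0.013],
  ],
  angular=[
    [-0.0153,0,0],
    [-0.0153,0,0],
    [-0.0153,0,0],
    [-0.0153,0,0],
    [-0.0153,0,0],
    [-0.022,0,0],
    [-0.022,0,0],
    [-0.022,0,0],
  ],
)

```text
time_s: 3.0
eef_pos: [0.3007, -0.332, 0.3364]
eef_rot: [-138.6, 89.9, -158.4]
ft_force: [0.7, -0.7, 0.1]
grip_width: 0.0938
```

step_arm(
  gripper=[1,1,1,1,1,1,1,1],
  travel=[
    [-0.003,0.204,0.015],
    [-0.003,0.2,0.043],
    [-0.003,0.192,0.07],
    [-0.003,0.18,0.096],
    [-0.003,0.165,0.12],
    [-0.003,0.147,0.141],
    [-0.003,0.126,0.16],
    [-0.003,0.103,0.176],
  ],
  angular=[
    [-0.022,0,0],
    [-0.022,0,0],
    [-0.022,0,0],
    [-0.022,0,0],
    [-0.022,0,0],
    [-0.022,0,0],
    [-0.022,0,0],
    [-0.022,0,0],
  ],
)

```text
time_s: 3.8
eef_pos: [0.4301, -0.0176, 0.3425]
eef_rot: [-111.1, 89.6, -64.9]
ft_force: [0.5, -0.7, 0.2]
grip_width: 0.0937
```

step_arm(
  gripper=[1,1,1,1,1,1],
  travel=[
    [-0.003,0.077,0.189],
    [-0.003,0.051,0.198],
    [-0.003,0.023,0.203],
    [-0.003,-0.005,0.204],
    [-0.003,-0.034,0.201],
    [0,0,0],
  ],
  angular=[
    [-0.022,0,0],
    [-0.022,0,0],
    [-0.022,0,0],
    [-0.022,0,0],
    [-0.022,0,0],
    [0,0,0],
  ],
)

```text
time_s: 4.4
eef_pos: [0.5046, 0.186, 0.3459]
eef_rot: [-123.0, 89.5, -35.0]
ft_force: [0.0, -0.7, 0.8]
grip_width: 0.094
```

Run:
```python
from h import *
np.set_printoptions(precision=4,suppress=True)
o=get_obs(); R=Rt(o); print(o["eef_pos"],R,o["joints"])
W=read_camera("wrist"); cv2.imwrite("pics/w1.png",W["img"])
for t in ["index_hub","knob_grip","index_plate"]:
    print(t,[(np.round(d["position"][::-1],1).tolist(),round(d["score"],2)) for d in tip_of("wrist",t)][:4])
```

```text
[0.5046 0.186  0.3459] [[ 0.0065 -0.9994  0.0348]
 [-0.0045  0.0348  0.9994]
 [-1.     -0.0066 -0.0043]] [ 19.2882  14.1391 -51.5674  92.7403  11.6882  78.4141  54.2447]
index_hub [([315.7, 322.5], 0.92)]
knob_grip [([279.8, 280.3], 0.89)]
index_plate [([316.7, 299.1], 0.69), ([541.5, 61.2], 0.17)]
```

View pics/w1.png

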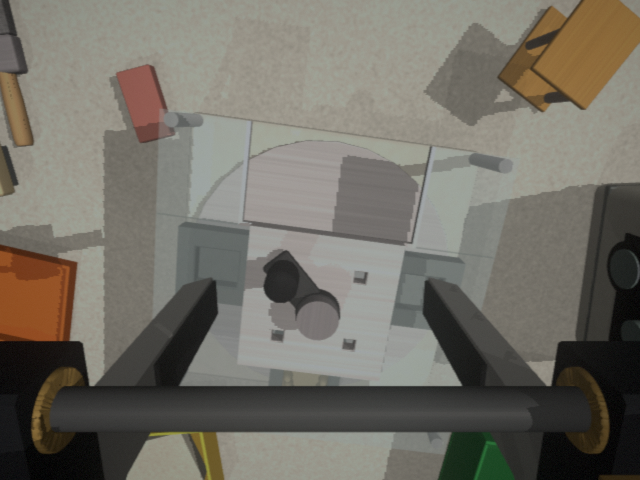

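```bash
cat > fit.py <<'E'
from h import *
from scipy.optimize import least_squares
def holes(W,approx):
    pass
def fitframe(W,pts,uv,x0=(0.606,0.175,-8)):
    pts=np.array(pts);uv=np.array(uv,float)
    def f(p):
        a=np.radians(p[2]); c,s=np.cos(a),np.sin(a)
        P=np.c_[p[0]+c*pts[:,0]-s*pts[:,1], p[1]+s*pts[:,0]+c*pts[:,1], pts[:,2]]
        return (proj(W,P)-uv).ravel()
    r=least_squares(f,x0,loss="soft_l1"); return r.x, f(r.x).reshape(-1,2)
E
python3 - <<'E'
from fit import *
np.set_printoptions(precision=4,suppress=True)
W=read_camera("wrist"); im=W["img"]
cv2.imwrite("pics/w1crop.png",cv2.resize(im[120:400,220:460],None,fx=2.5,fy=2.1))
g=cv2.resize(im[200:400,220:440],None,fx=3.4,fy=3,interpolation=cv2.INTER_CUBIC); cv2.imwrite("pics/w1b.png",g)
h=0.0523*np.sqrt(.5)
pts=[(h,h,.134),(-h,h,.134),(h,-h,.134),(-.07,.085,.118),(-.07,-.085,.118),(0,0,.164)]
uv=[(349,344),(361,277),(277,335),(412,243),(245,219),(318,318)]
print(fitframe(W,pts,uv)); print(fitframe(W,pts[:3],uv[:3]))
E
```

```text
(array([  0.6041,   0.1723, -11.3148]), array([[-0.374 , -0.9988],
       [ 0.2534, -1.05  ],
       [ 0.1443, -2.0121],
       [ 0.9637,  3.5488],
       [-1.0819,  2.4698],
       [ 0.0017,  0.3715]]))
(array([  0.6057,   0.1721, -10.73  ]), array([[-0.1107,  0.1205],
       [-0.24  ,  0.0694],
       [ 0.3774, -0.2176]]))
```

View pics/w1b.png

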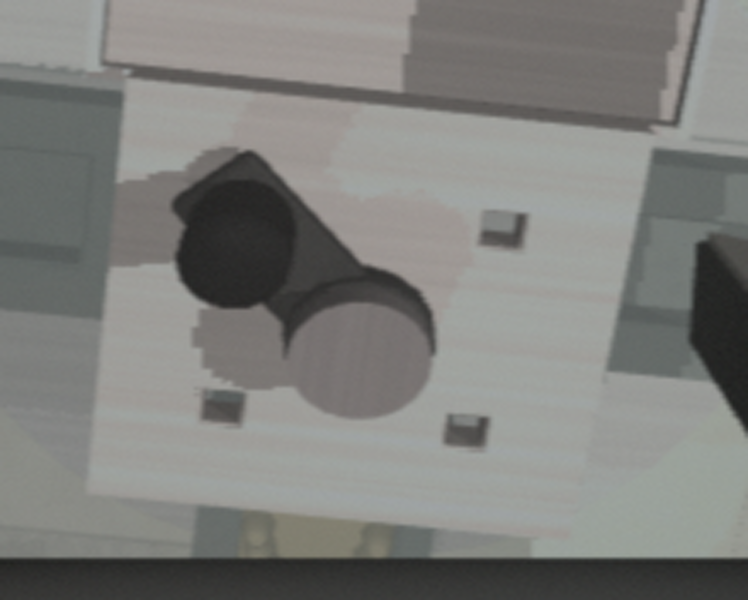

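Run:
```python
from fit import *
np.set_printoptions(precision=4,suppress=True)
W=read_camera("wrist"); im=W["img"]
h=0.0523*np.sqrt(.5); q=.075
pts=[(h,h,.134),(-h,h,.134),(h,-h,.134),(-q,-q,.134),(-q,q,.134),(q,q,.134),(q,-q,.134),(0,0,.164)]
c=[(467,431),(504,228),(223,406),(125,76),(653,132),(570,538),(88,492),(358,360)]
uv=[(220+a/3.4,200+b/3) for a,b in c]
x,r=fitframe(W,pts,uv); print(x,r); print(fitframe(W,pts[:3],uv[:3]));print(fitframe(W,pts[3:7],uv[3:7]))
# knob top height check 0.188
a=np.radians(x[2]); k=np.array([x[0],x[1]])+0.0523*np.array([np.cos(a+np.radians(225)),np.sin(a+np.radians(225))]); print("knob",k)
for z in(.150,.172,.188): print(z,proj(W,[[k[0],k[1],z]]))
# guard posts & gap
for P in [(-.07,-.085,.118),(-.07,.085,.118),(-.17,-.085,.118),(-.17,.085,.118),(-.12,0,.06),(0.12,0,.08)]:
    X=[x[0]+np.cos(a)*P[0]-np.sin(a)*P[1],x[1]+np.sin(a)*P[0]+np.cos(a)*P[1],P[2]]; print(P,np.array(X),proj(W,[X]))
```

```text
[ 0.6062  0.1792 -9.4668] [[-0.324  -0.2511]
 [-0.6191  0.1216]
 [-0.214   0.1876]
 [ 0.0951  0.1211]
 [ 0.6325 -0.4339]
 [ 0.0929  0.2481]
 [-0.2087  0.1948]
 [ 0.5156 -0.1317]]
(array([ 0.6061,  0.1796, -9.6836]), array([[-0.0458, -0.209 ],
       [-0.0456,  0.2001],
       [ 0.0938, -0.0154]]))
(array([ 0.6061,  0.179 , -9.4568]), array([[-0.0833,  0.1172],
       [ 0.4603, -0.4639],
       [-0.0396,  0.2254],
       [-0.346 ,  0.1939]]))
knob [0.5636 0.1488]
0.15 [[291.4329 273.1669]]
0.172 [[289.6415 281.6168]]
0.188 [[288.2065 288.3858]]
(-0.07, -0.085, 0.118) [0.5231 0.1068 0.118 ] [[248.8438 225.396 ]]
(-0.07, 0.085, 0.118) [0.5511 0.2745 0.118 ] [[418.4339 245.0984]]
(-0.17, -0.085, 0.118) [0.4245 0.1233 0.118 ] [[256.7026 121.2307]]
(-0.17, 0.085, 0.118) [0.4525 0.291  0.118 ] [[437.5074 143.3112]]
(-0.12, 0, 0.06) [0.4878 0.1989 0.06  ] [[338.4948 177.9624]]
(0.12, 0, 0.08) [0.7245 0.1594 0.08  ] [[313.3043 379.2052]]
```

Run:
```python
from h import *
plan([((0.5636,0.1488,0.24),80.5),((0.5636,0.1488,0.1545),80.5)],g=0.6)
```

```text
at [0.5046 0.1802 0.3465] zang 87.25 t 4.7
{"gripper": [0.6, 0.6, 0.6, 0.6, 0.6], "travel": [[0.179, -0.099, -0.046], [0.178, -0.102, -0.043], [0.178, -0.104, -0.039], [0.214, 0.0, 0.0], [0.214, -0.0, 0.0]], "angular": [[0.0063, -0.0004, 0.0005], [0.0063, -0.0004, 0.0005], [0.0063, -0.0004, 0.0005], [-0.0, -0.0, 0.0], [-0.0, -0.0, 0.0]]}
```

step_arm(
  gripper=[0.6,0.6,0.6,0.6],
  travel=[
    [0.179,-0.099,-0.046],
    [0.178,-0.102,-0.043],
    [0.178,-0.104,-0.039],
    [0,0,0],
  ],
  angular=[
    [0.0063,-0.0004,0.0005],
    [0.0063,-0.0004,0.0005],
    [0.0063,-0.0004,0.0005],
    [0,0,0],
  ],
)

```text
time_s: 5.1
eef_pos: [0.5667, 0.1427, 0.2392]
eef_rot: [-105.8, 89.6, -26.1]
ft_force: [-0.4, -0.9, -0.2]
grip_width: 0.0654
```

Run:
```python
from h import *
W=read_camera("wrist"); cv2.imwrite("pics/w2.png",W["img"])
plan([((0.5636,0.1488,0.1545),80.5)],g=0.6,step=0.03)
print(get_obs()["joints"])
```

```text
at [0.5664 0.1443 0.2417] zang 79.82 t 5.15
{"gripper": [0.6, 0.6, 0.6], "travel": [[0.145, 0.007, 0.007], [0.145, 0.007, 0.007], [0.145, 0.006, 0.007]], "angular": [[-0.0006, -0.0, 0.0005], [-0.0006, -0.0, 0.0005], [-0.0006, -0.0, 0.0005]]}
[ 17.91746915  23.5854056  -46.10890664  95.23186146  18.38956448
  68.56732093  47.31534717]
```

View pics/w2.png

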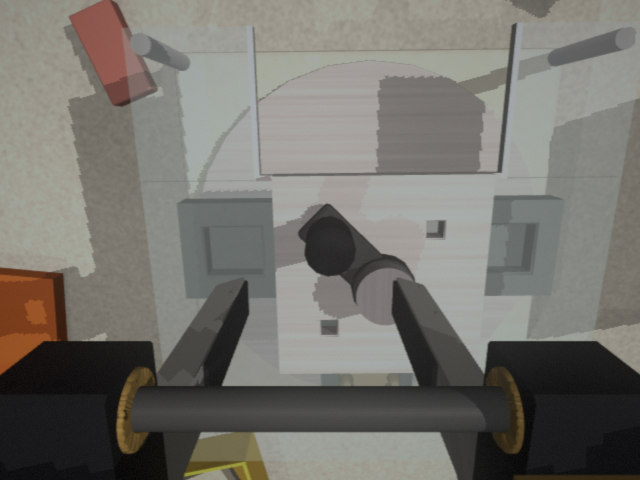

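step_arm(
  gripper=[0.6,0.6,0.6,0.6,0.6],
  travel=[
    [0.13,0.012,0.014],
    [0.145,0.006,0.006],
    [0.1,0.003,0.003],
    [0.05,0,0],
    [0,0,0],
  ],
  angular=[
    [-0.0006,0,0.0005],
    [-0.0006,0,0.0005],
    [-0.0006,0,0.0005],
    [0,0,0],
    [0,0,0],
  ],
)

```text
time_s: 5.65
eef_pos: [0.5649, 0.1493, 0.1616]
eef_rot: [-82.3, 89.5, -1.9]
ft_force: [0.0, -1.0, 0.0]
grip_width: 0.0564
```

Run:
```python
from h import *
W=read_camera("wrist"); cv2.imwrite("pics/w3.png",W["img"])
plan([((0.5636,0.1488,0.1545),80.5)],g=0.6,step=0.03)
```

```text
at [0.5653 0.1496 0.1624] zang 80.38 t 5.7
{"gripper": [0.6], "travel": [[0.039, 0.008, -0.005]], "angular": [[-0.0003, 0.0003, 0.0016]]}
```

View pics/w3.png

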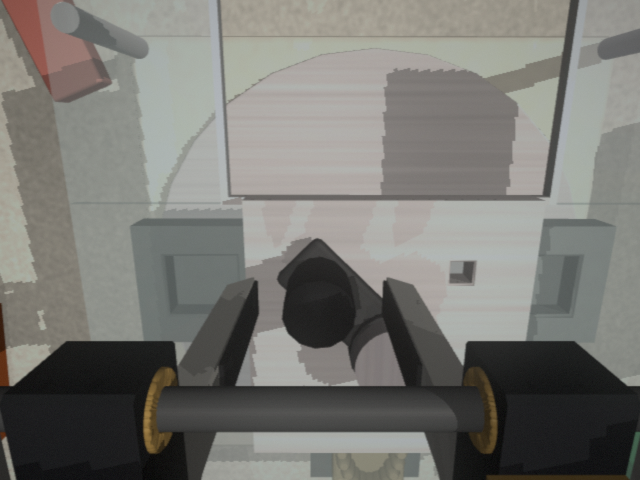

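step_arm(
  gripper=[0.6,0.6,0.1,0.1,0.1,0.1],
  travel=[
    [0.03,0.008,-0.004],
    [0.008,0,0],
    [0,0,0],
    [0,0,0],
    [0,0,0],
    [0,0,0],
  ],
  angular=[
    [0,0.0003,0.0014],
    [0,0,0],
    [0,0,0],
    [0,0,0],
    [0,0,0],
    [0,0,0],
  ],
  newtons=40,
)

```text
time_s: 6.3
eef_pos: [0.565, 0.149, 0.1582]
eef_rot: [-86.8, 89.7, -6.5]
ft_force: [-2.9, -0.4, 4.0]
grip_width: 0.029
```

Run:
```python
from h import *
o=get_obs(); print(o["eef_pos"],o["ft_force"],o["grip_width"])
```

```text
[0.56501788 0.14895099 0.15822897] [-2.86956336 -0.35091847  3.96930159] 0.02899567906314648
```

step_arm(
  gripper=[0.1,0.1,0.1,0.1],
  travel=[
    [-0.04,0,0],
    [-0.04,0,0],
    [-0.01,0,0],
    [0,0,0],
  ],
  angular=[
    [0,0,0],
    [0,0,0],
    [0,0,0],
    [0,0,0],
  ],
)

```text
time_s: 6.7
eef_pos: [0.5647, 0.149, 0.1768]
eef_rot: [-78.9, 89.7, 1.5]
ft_force: [2.9, 1.8, -11.6]
grip_width: 0.0291
```

```bash
cat >> h.py <<'E'
def arc(a0,a1,stepdeg,yaw,zang=80.5,r=0.0523,dz=0.0,c=None,g=0.1,zt=None):
    """swing TCP about centre c (x,y); angles in frame deg"""
    o=get_obs(); p=np.array(o["eef_pos"]); R=Rt(o)
    if c is None: c=p[:2]-r*np.array([np.cos(np.radians(a0+yaw)),np.sin(np.radians(a0+yaw))])
    print("center",c,"at",p,"zang",np.degrees(np.arctan2(R[1,2],R[0,2])),"now ang",np.degrees(np.arctan2(p[1]-c[1],p[0]-c[0]))-yaw,"r",np.hypot(*(p[:2]-c)),o["ft_force"],o["grip_width"],"t",o["time_s"])
    n=int(round(abs(a1-a0)/stepdeg)); rows=[]; z=p[2]
    rv=Ro.from_matrix(R.T@Rdown(zang)).as_rotvec(); Rg=Rdown(zang)
    for i in range(1,n+1):
        a=np.radians(a0+(a1-a0)*i/n+yaw); q=np.array([c[0]+r*np.cos(a),c[1]+r*np.sin(a),zt if (zt and i==1) else z+dz])
        z=q[2]
        rows.append(((R if i==1 else Rg).T@(q-p)/0.2, rv/(2*np.pi) if i==1 else np.zeros(3))); p=q
    for i in range(0,len(rows),8):
        k=rows[i:i+8]
        print(json.dumps({"gripper":[g]*len(k),"travel":[np.round(x[0],3).tolist() for x in k],"angular":[np.round(x[1],4).tolist() for x in k]}))
E
python3 - <<'E'
from h import *
o=get_obs()
arc(225,405,15,-9.6)
E
```

```text
center [0.60730678 0.17929519] at [0.5646756  0.14899879 0.17681947] zang 80.32885862394401 now ang -135.0 r 0.052299999999999965 [  2.87094525   1.76861975 -11.62065504] 0.029111053437510644 t 6.7
{"gripper": [0.1, 0.1, 0.1, 0.1, 0.1, 0.1, 0.1, 0.1], "travel": [[0.0, -0.054, -0.041], [0.0, -0.063, -0.026], [0.0, -0.068, -0.009], [0.0, -0.068, 0.009], [0.0, -0.063, 0.026], [0.0, -0.054, 0.041], [0.0, -0.042, 0.054], [0.0, -0.026, 0.063]], "angular": [[-0.0005, 0.0001, 0.0007], [0.0, 0.0, 0.0], [0.0, 0.0, 0.0], [0.0, 0.0, 0.0], [0.0, 0.0, 0.0], [0.0, 0.0, 0.0], [0.0, 0.0, 0.0], [0.0, 0.0, 0.0]]}
{"gripper": [0.1, 0.1, 0.1, 0.1], "travel": [[0.0, -0.009, 0.068], [0.0, 0.009, 0.068], [0.0, 0.026, 0.063], [0.0, 0.041, 0.054]], "angular": [[0.0, 0.0, 0.0], [0.0, 0.0, 0.0], [0.0, 0.0, 0.0], [0.0, 0.0, 0.0]]}
```

step_arm(
  gripper=[0.1,0.1,0.1,0.1],
  travel=[
    [0,-0.054,-0.041],
    [0,-0.063,-0.026],
    [0,-0.068,-0.009],
    [0,-0.068,0.009],
  ],
  angular=[
    [0,0,0],
    [0,0,0],
    [0,0,0],
    [0,0,0],
  ],
)

```text
time_s: 7.1
eef_pos: [0.6051, 0.1266, 0.173]
eef_rot: [117.9, 89.2, -161.5]
ft_force: [-2.7, -1.2, -10.0]
grip_width: 0.0297
```

Run:
```python
from h import *
arc(285,405,15,-9.6,c=np.array([.6073,.1793]))
```

```text
center [0.6073 0.1793] at [0.60509305 0.12658709 0.17304175] zang 80.5997439453416 now ang -82.79742639350324 r 0.0527590884780611 [ -2.67140966  -1.24687387 -10.03671283] 0.029692047866324137 t 7.1
{"gripper": [0.1, 0.1, 0.1, 0.1, 0.1, 0.1, 0.1, 0.1], "travel": [[-0.001, -0.098, 0.035], [0.0, -0.054, 0.041], [0.0, -0.042, 0.054], [0.0, -0.026, 0.063], [0.0, -0.009, 0.068], [0.0, 0.009, 0.068], [0.0, 0.026, 0.063], [0.0, 0.041, 0.054]], "angular": [[0.0003, -0.001, -0.0019], [0.0, 0.0, 0.0], [0.0, 0.0, 0.0], [0.0, 0.0, 0.0], [0.0, 0.0, 0.0], [0.0, 0.0, 0.0], [0.0, 0.0, 0.0], [0.0, 0.0, 0.0]]}
```

step_arm(
  gripper=[0.1,0.1,0.1,0.1],
  travel=[
    [-0.015,-0.09,0.035],
    [-0.012,-0.054,0.041],
    [-0.008,-0.042,0.054],
    [-0.006,-0.026,0.063],
  ],
  angular=[
    [0.0003,-0.001,-0.0019],
    [0,0,0],
    [0,0,0],
    [0,0,0],
  ],
)

```text
time_s: 7.5
eef_pos: [0.6523, 0.1514, 0.1759]
eef_rot: [133.9, 89.2, -145.8]
ft_force: [1.6, -4.8, -9.8]
grip_width: 0.029
```

Run:
```python
from h import *
arc(345,405,15,-9.6,c=np.array([.6073,.1793]),zt=0.176)
```

```text
center [0.6073 0.1793] at [0.65233308 0.15144926 0.17590473] zang 80.22111595912487 now ang -22.134748981925846 r 0.05294942402975373 [ 1.59131699 -4.75164221 -9.82419207] 0.02904141140195499 t 7.5
{"gripper": [0.1, 0.1, 0.1, 0.1], "travel": [[-0.002, -0.016, 0.1], [0.0, 0.009, 0.068], [0.0, 0.026, 0.063], [0.0, 0.041, 0.054]], "angular": [[-0.0008, -0.0016, -0.0016], [0.0, 0.0, 0.0], [0.0, 0.0, 0.0], [0.0, 0.0, 0.0]]}
```

step_arm(
  gripper=[0.1,0.1,0.1,0.1,0.1],
  travel=[
    [-0.006,-0.016,0.095],
    [-0.005,0.009,0.068],
    [-0.005,0.026,0.063],
    [-0.005,0.041,0.054],
    [0,0,0],
  ],
  angular=[
    [-0.0008,-0.0016,-0.0016],
    [0,0,0],
    [0,0,0],
    [0,0,0],
    [0,0,0],
  ],
)

```text
time_s: 8.0
eef_pos: [0.6492, 0.2114, 0.1767]
eef_rot: [110.2, 89.7, -169.3]
ft_force: [-12.4, 10.0, -10.6]
grip_width: 0.0294
```

Run:
```python
from h import *
arc(404,405,1,-9.6,c=np.array([.6073,.1793]))
W=read_camera("wrist"); cv2.imwrite("pics/w4.png",W["img"])
```

```text
center [0.6073 0.1793] at [0.64923395 0.21140521 0.17672217] zang 80.50991106369004 now ang 47.03816325943141 r 0.05281288398204038 [-12.40662674   9.96708074 -10.61620258] 0.029370153923529783 t 8.0
{"gripper": [0.1], "travel": [[-0.0, -0.005, -0.008]], "angular": [[0.0, -0.0003, -0.0008]]}
```

View pics/w4.png

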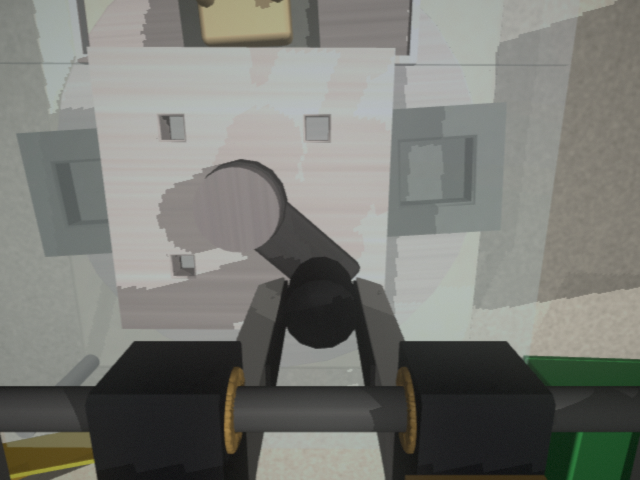

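step_arm(
  gripper=[0.1,0.1,0.1,0.1,0.1],
  travel=[
    [0,-0.005,-0.008],
    [0.03,0,0],
    [0.035,0,0],
    [0.025,0,0],
    [0,0,0],
  ],
  angular=[
    [0,0,0],
    [0,0,0],
    [0,0,0],
    [0,0,0],
    [0,0,0],
  ],
)

```text
time_s: 8.55
eef_pos: [0.6508, 0.2096, 0.1584]
eef_rot: [123.0, 89.8, -156.4]
ft_force: [-3.6, -2.5, 3.5]
grip_width: 0.0295
```

Run:
```python
from h import *
arc(404,405,1,-9.6,c=np.array([.6073,.1793]))
```

```text
center [0.6073 0.1793] at [0.65076116 0.2096181  0.15843196] zang 80.55120807434741 now ang 44.49926551122738 r 0.05299112693369761 [-3.57900888 -2.51575378  3.54496239] 0.029453398888390093 t 8.55
{"gripper": [0.1], "travel": [[0.0, 0.004, -0.001]], "angular": [[0.0001, -0.0003, -0.0005]]}
```

step_arm(
  gripper=[0.6,0.6,0.7,0.8,0.9,0.9],
  travel=[
    [0,0,0],
    [0,0,0],
    [-0.15,0,0],
    [-0.2,0,0],
    [-0.1,0.15,-0.02],
    [0,0.2,-0.01],
  ],
  angular=[
    [0,0,0],
    [0,0,0],
    [0,0,0],
    [0,0,0],
    [0,0,0],
    [0,0,0],
  ],
)

```text
time_s: 9.15
eef_pos: [0.583, 0.2149, 0.2512]
eef_rot: [81.8, 89.8, 162.1]
ft_force: [0.6, 1.0, 0.7]
grip_width: 0.0738
```

Run:
```python
from h import *
W=read_camera("wrist"); cv2.imwrite("pics/w5.png",W["img"])
plan([((.4878,.1989,0.2),80.5)],g=0.9)
print(get_obs()["joints"])
```

```text
at [0.5767 0.2171 0.2508] zang 80.6 t 9.2
{"gripper": [0.9, 0.9, 0.9], "travel": [[0.085, 0.141, -0.054], [0.085, 0.141, -0.054], [0.085, 0.141, -0.054]], "angular": [[0.0001, -0.0001, -0.0003], [0.0001, -0.0001, -0.0003], [0.0001, -0.0001, -0.0003]]}
[  9.56866967  27.24317693 -45.68862374  89.36470452  19.97306801
  72.17894234  41.40712102]
```

View pics/w5.png

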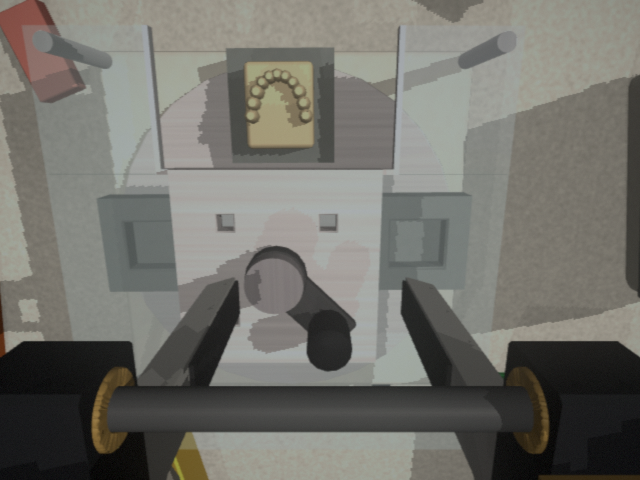

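Run:
```python
from fit import *
np.set_printoptions(precision=4,suppress=True)
W=read_camera("wrist"); im=W["img"]
img=cv2.resize(im[20:180,140:400],None,fx=3,fy=3,interpolation=cv2.INTER_CUBIC); cv2.imwrite("pics/w5c.png",img)
P=np.array([onz(W,c,0.084) for c in [(246,62),(312,61),(315,147),(247,149)]]); print(P,P.mean(0)); print(get_obs()["eef_pos"])
```

```text
[[0.4464 0.1811 0.084 ]
 [0.4539 0.2309 0.084 ]
 [0.5175 0.2225 0.084 ]
 [0.5102 0.1685 0.084 ]] [0.482  0.2008 0.084 ]
[0.579  0.2162 0.2505]
```

View pics/w5c.png

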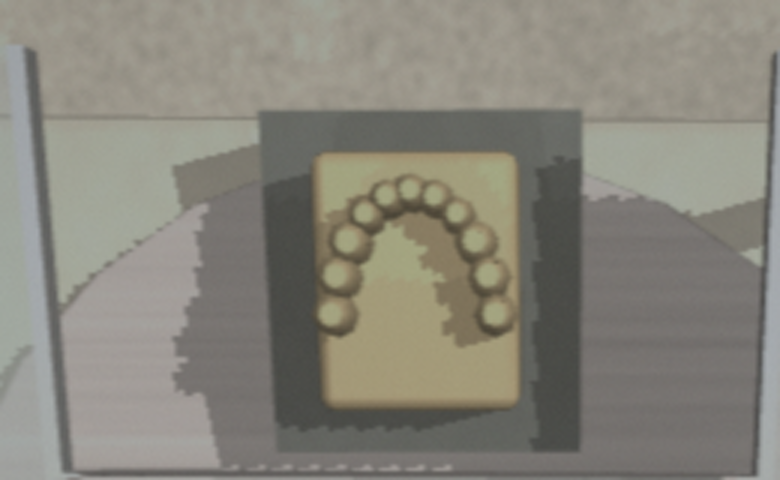

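step_arm(
  gripper=[0.9,0.9,0.9,0.9,0.9],
  travel=[
    [0.085,0.15,-0.054],
    [0.085,0.141,-0.054],
    [0.085,0.141,-0.05],
    [0.02,0.03,-0.005],
    [0,0,0],
  ],
  angular=[
    [0.0001,0,-0.0003],
    [0,0,0],
    [0,0,0],
    [0,0,0],
    [0,0,0],
  ],
)

```text
time_s: 9.75
eef_pos: [0.4807, 0.1989, 0.1954]
eef_rot: [-91.7, 89.9, -11.2]
ft_force: [-0.1, 0.9, 0.6]
grip_width: 0.0847
```

Run:
```python
from h import *
W=read_camera("wrist"); cv2.imwrite("pics/w6.png",W["img"])
plan([((.4878,.1989,0.067),80.5)],g=0.9,step=.035)
```

```text
at [0.4812 0.199  0.1956] zang 80.52 t 9.8
{"gripper": [0.9, 0.9, 0.9, 0.9], "travel": [[0.161, -0.008, 0.001], [0.161, -0.008, 0.001], [0.161, -0.008, 0.001], [0.161, -0.008, 0.001]], "angular": [[0.0, 0.0, 0.0001], [0.0, 0.0, 0.0001], [0.0, 0.0, 0.0001], [0.0, 0.0, 0.0001]]}
```

View pics/w6.png

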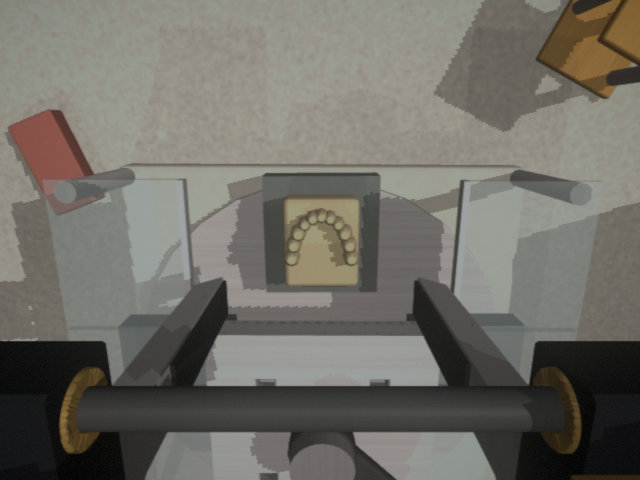

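step_arm(
  gripper=[0.9,0.9,0.9,0.9,0.9],
  travel=[
    [0.161,-0.012,0.001],
    [0.161,-0.01,0.001],
    [0.161,-0.008,0.001],
    [0.12,-0.003,0],
    [0,0,0],
  ],
  angular=[
    [0,0,0],
    [0,0,0],
    [0,0,0],
    [0,0,0],
    [0,0,0],
  ],
)

```text
time_s: 10.3
eef_pos: [0.4973, 0.2008, 0.0741]
eef_rot: [-60.9, 89.4, 19.5]
ft_force: [0.6, 0.3, 0.8]
grip_width: 0.0845
```

Run:
```python
from h import *
np.set_printoptions(precision=4,suppress=True)
W=read_camera("wrist"); cv2.imwrite("pics/w7.png",W["img"])
print(get_obs()["joints"],get_obs()["ft_force"])
plan([((.4878,.1989,0.067),80.5)],g=0.9,step=.035)
```

```text
[  8.0664  30.2369 -41.9355 110.6747  26.9068  48.4185  32.2191] [-0.976  -0.1812 -0.2901]
at [0.4979 0.2013 0.0757] zang 80.34 t 10.35
{"gripper": [0.9], "travel": [[0.043, 0.048, -0.02]], "angular": [[-0.0005, 0.001, 0.0017]]}
```

View pics/w7.png

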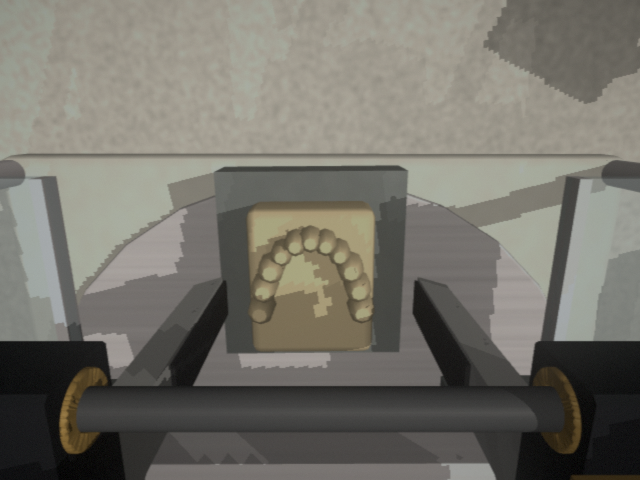

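step_arm(
  gripper=[0.9,0.9,0.9],
  travel=[
    [0.02,0.045,-0.016],
    [0.015,0.012,-0.002],
    [0,0,0],
  ],
  angular=[
    [-0.0003,0.001,0.0015],
    [0,0,0],
    [0,0,0],
  ],
)

```text
time_s: 10.65
eef_pos: [0.4876, 0.2007, 0.0714]
eef_rot: [-71.4, 89.7, 9.0]
ft_force: [-1.0, -0.3, 0.1]
grip_width: 0.0844
```

Run:
```python
from h import *
W=read_camera("wrist"); cv2.imwrite("pics/w8.png",W["img"])
plan([((.4878,.1989,0.067),80.5)],g=0.9,step=.035)
```

```text
at [0.4878 0.2007 0.0716] zang 80.43 t 10.7
{"gripper": [0.9], "travel": [[0.023, -0.001, -0.009]], "angular": [[-0.0002, 0.0002, 0.0007]]}
```

View pics/w8.png

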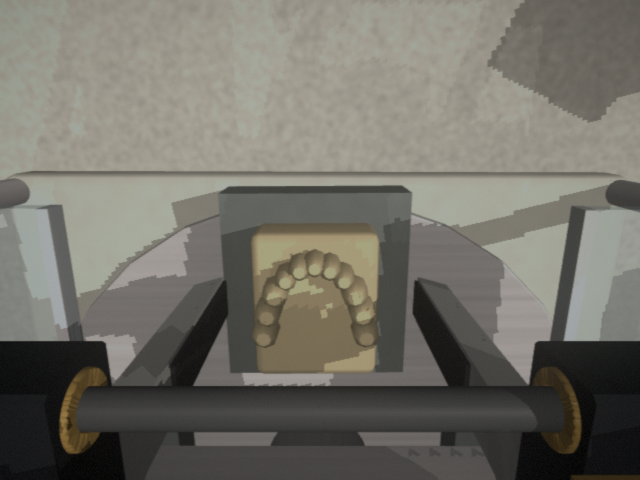

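step_arm(
  gripper=[0.9,0.5,0.5,0.5,0.5,0.5],
  travel=[
    [0.023,-0.001,-0.009],
    [0,0,0],
    [0,0,0],
    [0,0,0],
    [0,0,0],
    [0,0,0],
  ],
  angular=[
    [0,0,0.0005],
    [0,0,0],
    [0,0,0],
    [0,0,0],
    [0,0,0],
    [0,0,0],
  ],
  newtons=35,
)

```text
time_s: 11.3
eef_pos: [0.4887, 0.1986, 0.0679]
eef_rot: [-57.9, 89.8, 22.5]
ft_force: [0.4, 0.2, -1.1]
grip_width: 0.0538
```

Run:
```python
from h import *
o=get_obs(); print(o["eef_pos"],o["ft_force"],o["grip_width"])
```

```text
[0.48874046 0.19864087 0.06790984] [ 0.43082133  0.22551757 -1.05269435] 0.05376738469047465
```

step_arm(
  gripper=[0.3,0.3,0.3,0.3,0.3,0.3],
  travel=[
    [-0.05,0,0],
    [-0.1,0,0],
    [-0.15,0,0],
    [-0.18,0,0],
    [-0.18,0,0],
    [-0.1,0,0],
  ],
  angular=[
    [0,0,0],
    [0,0,0],
    [0,0,0],
    [0,0,0],
    [0,0,0],
    [0,0,0],
  ],
)

```text
time_s: 11.9
eef_pos: [0.4854, 0.1986, 0.2254]
eef_rot: [85.2, 89.8, 165.8]
ft_force: [0.3, -0.3, -2.4]
grip_width: 0.0534
```

Run:
```python
from h import *
np.set_printoptions(precision=4,suppress=True)
T=read_camera("top"); cv2.imwrite("pics/t1.png",T["img"]); W=read_camera("wrist"); cv2.imwrite("pics/w9.png",W["img"])
o=get_obs(); print(o["joints"],o["grip_width"],o["ft_force"])
print("bowl",onz(T,(398,179),.05))
plan([((.6,-.06,0.24),75),((.615,-.17,.22),73.3)],g=0.3)
```

```text
[ 15.2578  18.3944 -49.1039 104.047   15.2329  64.5013  41.4724] 0.0536684047637782 [ 0.0945  0.1501 -1.7276]
bowl [ 0.7638 -0.2516  0.05  ]
at [0.4861 0.1986 0.2254] zang 80.52 t 12.0
{"gripper": [0.3, 0.3, 0.3, 0.3, 0.3, 0.3, 0.3, 0.3], "travel": [[-0.012, -0.129, -0.197], [-0.012, -0.132, -0.195], [-0.012, -0.135, -0.193], [-0.012, -0.138, -0.191], [-0.012, -0.141, -0.188], [-0.012, -0.144, -0.186], [0.033, -0.072, -0.171], [0.033, -0.073, -0.17]], "angular": [[0.0026, 0.0, -0.0], [0.0026, 0.0, -0.0], [0.0026, 0.0, -0.0], [0.0026, 0.0, -0.0], [0.0026, 0.0, -0.0], [0.0026, 0.0, -0.0], [0.0016, -0.0, -0.0], [0.0016, -0.0, -0.0]]}
{"gripper": [0.3], "travel": [[0.033, -0.075, -0.169]], "angular": [[0.0016, -0.0, -0.0]]}
```

View pics/w9.png

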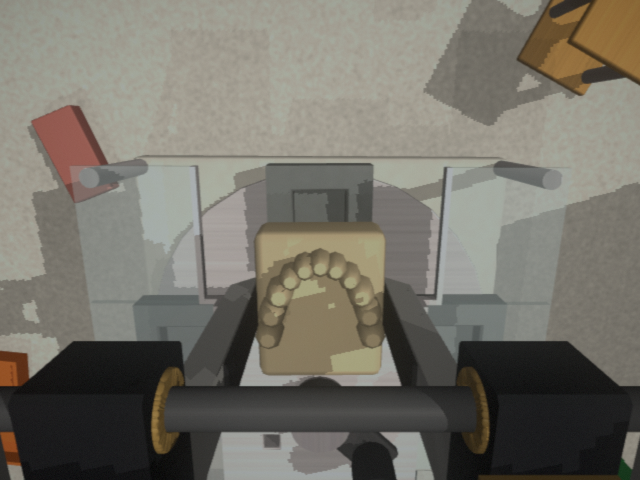

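step_arm(
  gripper=[0.3,0.3,0.3,0.3,0.3,0.3,0.3,0.3],
  travel=[
    [-0.012,-0.129,-0.197],
    [-0.012,-0.132,-0.195],
    [-0.012,-0.135,-0.193],
    [-0.012,-0.138,-0.191],
    [-0.012,-0.141,-0.188],
    [-0.012,-0.144,-0.186],
    [0.033,-0.072,-0.171],
    [0.033,-0.073,-0.17],
  ],
  angular=[
    [0.0026,0,0],
    [0.0026,0,0],
    [0.0026,0,0],
    [0.0026,0,0],
    [0.0026,0,0],
    [0.0026,0,0],
    [0.0016,0,0],
    [0.0016,0,0],
  ],
)

```text
time_s: 12.8
eef_pos: [0.6106, -0.1399, 0.2224]
eef_rot: [84.6, 89.7, 158.8]
ft_force: [0.5, 0.0, -2.1]
grip_width: 0.054
```

step_arm(
  gripper=[0.3,0.3],
  travel=[
    [0.033,-0.02,-0.09],
    [0,0,0],
  ],
  angular=[
    [0.0016,0,0],
    [0,0,0],
  ],
)

```text
time_s: 13.0
eef_pos: [0.6078, -0.1648, 0.2118]
eef_rot: [93.9, 89.4, 167.1]
ft_force: [-0.3, -0.1, -2.5]
grip_width: 0.0539
```

Run:
```python
from h import *
np.set_printoptions(precision=4,suppress=True)
W=read_camera("wrist"); cv2.imwrite("pics/w10.png",W["img"])
o=get_obs(); print(o["joints"],o["grip_width"],o["ft_force"])
plan([((.6404,-.21,0.1),73.3)],g=0.3)
```

```text
[ 39.4902  28.9058 -38.008   89.8185  18.5745  68.3161  71.1501] 0.05328125996720298 [-0.0639 -0.3509 -2.2967]
at [ 0.6081 -0.1634  0.2124] zang 73.29 t 13.05
{"gripper": [0.3, 0.3, 0.3], "travel": [[0.187, -0.076, -0.059], [0.187, -0.075, -0.059], [0.187, -0.075, -0.059]], "angular": [[-0.0, -0.0, -0.0005], [-0.0, -0.0, -0.0005], [-0.0, -0.0, -0.0005]]}
```

View pics/w10.png

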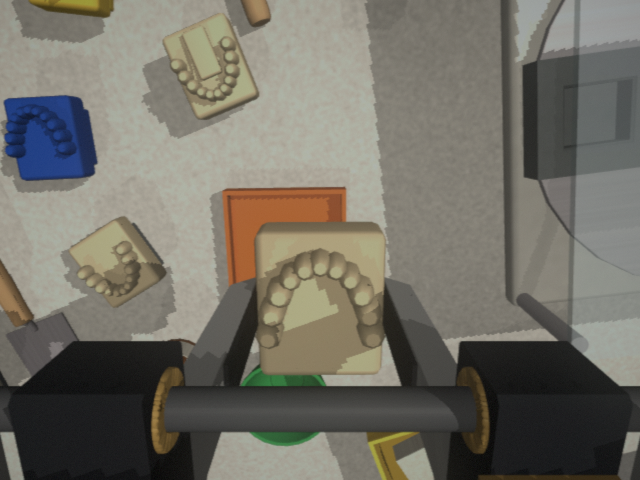

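Run:
```python
from h import *
np.set_printoptions(precision=4,suppress=True)
W=read_camera("wrist")
a,b=onz(W,(224,188),.018),onz(W,(346,187),.018); u=(b-a)/np.linalg.norm(b-a); m=(a+b)/2; print(a,b,np.linalg.norm(b-a)); print("yaw y",np.degrees(np.arctan2(u[1],u[0])),"center",m+0.065*np.array([u[1],-u[0],0]))
```

```text
[ 0.561  -0.2381  0.018 ] [ 0.5912 -0.1343  0.018 ] 0.1080316892026241
yaw y 73.7810436327669 center [ 0.6385 -0.2044  0.018 ]
```

step_arm(
  gripper=[0.3,0.3,0.3,0.3],
  travel=[
    [0.187,-0.07,-0.055],
    [0.187,-0.07,-0.055],
    [0.187,-0.07,-0.055],
    [0,0,0],
  ],
  angular=[
    [0,0,-0.0005],
    [0,0,-0.0005],
    [0,0,-0.0005],
    [0,0,0],
  ],
)

```text
time_s: 13.5
eef_pos: [0.6422, -0.1981, 0.1001]
eef_rot: [-66.9, 89.7, 7.1]
ft_force: [-0.2, -0.4, -2.6]
grip_width: 0.0538
```

Run:
```python
from h import *
np.set_printoptions(precision=4,suppress=True)
W=read_camera("wrist"); cv2.imwrite("pics/w11.png",W["img"])
plan([((.638,-.206,0.03),73.5)],g=0.3,step=.03)
```

```text
at [ 0.6433 -0.1966  0.1031] zang 74.06 t 13.55
{"gripper": [0.3, 0.3, 0.3], "travel": [[0.122, 0.005, -0.018], [0.122, 0.005, -0.018], [0.122, 0.004, -0.018]], "angular": [[0.0005, 0.0002, 0.0004], [0.0005, 0.0002, 0.0004], [0.0005, 0.0002, 0.0004]]}
```

View pics/w11.png

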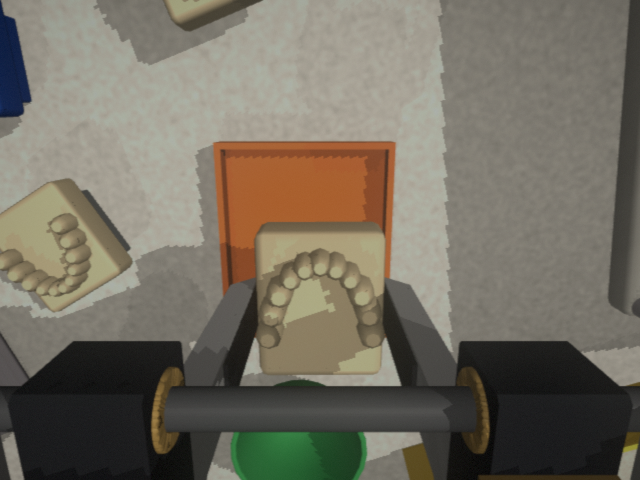

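step_arm(
  gripper=[0.3,0.3,0.3,0.3,0.3],
  travel=[
    [0.122,0.009,-0.02],
    [0.122,0.009,-0.018],
    [0.08,0.008,-0.012],
    [0.02,0.002,0],
    [0,0,0],
  ],
  angular=[
    [0.0005,0.0002,0.0004],
    [0.0005,0.0002,0.0004],
    [0,0,0.0004],
    [0,0,0],
    [0,0,0],
  ],
)

```text
time_s: 14.05
eef_pos: [0.6405, -0.1967, 0.0416]
eef_rot: [-69.3, 89.3, 4.9]
ft_force: [0.7, 0.6, -2.4]
grip_width: 0.0538
```

Run:
```python
from h import *
np.set_printoptions(precision=4,suppress=True)
o=get_obs(); print(o["ft_force"],o["grip_width"])
plan([((.638,-.206,0.03),73.5)],g=0.3,step=.03)
```

```text
[ 0.729   0.5639 -2.405 ] 0.05378191785561822
at [ 0.6405 -0.1967  0.0416] zang 74.19 t 14.05
{"gripper": [0.3], "travel": [[0.058, 0.0, -0.049]], "angular": [[0.0019, 0.0007, 0.0017]]}
```

step_arm(
  gripper=[0.3,0.3,0.3,0.3,0.3],
  travel=[
    [0.01,0,-0.05],
    [0.02,0,-0.01],
    [0.022,0,0],
    [0.015,0,0],
    [0,0,0],
  ],
  angular=[
    [0.0015,0.0007,0.0014],
    [0,0,0],
    [0,0,0],
    [0,0,0],
    [0,0,0],
  ],
)

```text
time_s: 14.55
eef_pos: [0.6389, -0.2094, 0.0308]
eef_rot: [-96.9, 89.7, -23.3]
ft_force: [-0.5, 0.1, -1.7]
grip_width: 0.053
```

Run:
```python
from h import *
np.set_printoptions(precision=4,suppress=True)
o=get_obs(); print(o["ft_force"],o["grip_width"])
plan([((.638,-.206,0.028),73.5)],g=0.3,step=.03)
```

```text
[-0.5391  0.1265 -1.7421] 0.05296492201312429
at [ 0.6389 -0.2094  0.0308] zang 73.6 t 14.55
{"gripper": [0.3], "travel": [[0.014, 0.009, 0.015]], "angular": [[0.0003, -0.0001, 0.0009]]}
```

step_arm(
  gripper=[0.3,0.3,0.3],
  travel=[
    [0.012,0,0],
    [0.008,0,0],
    [0,0,0],
  ],
  angular=[
    [0,0,0.0005],
    [0,0,0],
    [0,0,0],
  ],
)

```text
time_s: 14.85
eef_pos: [0.6393, -0.2093, 0.0283]
eef_rot: [-113.3, 89.8, -39.7]
ft_force: [0.1, -0.1, -1.8]
grip_width: 0.0535
```

step_arm(
  gripper=[0.3,0.3,0.3],
  travel=[
    [0.008,0,0],
    [0.006,0,0],
    [0,0,0],
  ],
  angular=[
    [0,0,0],
    [0,0,0],
    [0,0,0],
  ],
)

```text
time_s: 15.15
eef_pos: [0.6397, -0.2092, 0.0283]
eef_rot: [-124.3, 89.8, -50.7]
ft_force: [0.6, -0.2, -2.7]
grip_width: 0.0535
```

step_arm(
  gripper=[0.3,0.3],
  travel=[
    [0.02,0,0],
    [0,0,0],
  ],
  angular=[
    [0,0,0],
    [0,0,0],
  ],
)

```text
time_s: 15.35
eef_pos: [0.6415, -0.2098, 0.0273]
eef_rot: [-114.5, 89.5, -40.9]
ft_force: [-0.7, 0.3, -2.6]
grip_width: 0.0537
```

Run:
```python
from h import *
np.set_printoptions(precision=4,suppress=True)
W=read_camera("wrist"); cv2.imwrite("pics/w12.png",W["img"]);W=read_camera("scene"); cv2.imwrite("pics/s12.png",cv2.resize(W["img"][180:380,100:350],None,fx=3,fy=3))
o=get_obs(); print(o["ft_force"],o["grip_width"],o["joints"],o["eef_pos"]); print(Rt())
```

```text
[ 0.222   0.511  -2.6461] 0.05385250193518081 [ 36.9773  43.9533 -31.677   91.1243  27.6244  52.4951  69.094 ] [ 0.6412 -0.2097  0.0268]
[[ 0.0056 -0.9593  0.2825]
 [-0.005   0.2824  0.9593]
 [-1.     -0.0068 -0.0032]]
```

View pics/w12.png

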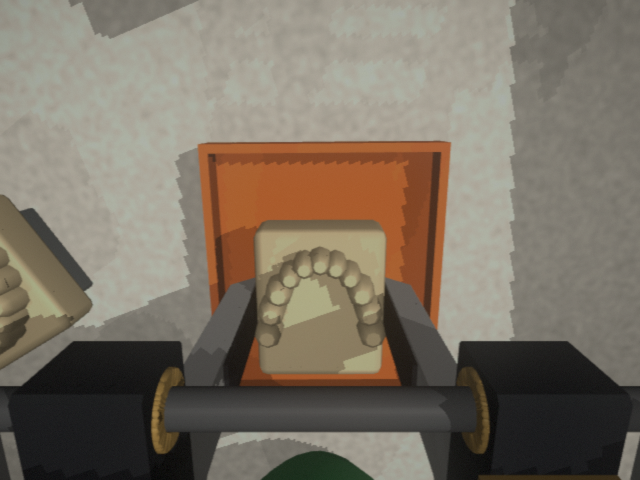

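View pics/s12.png

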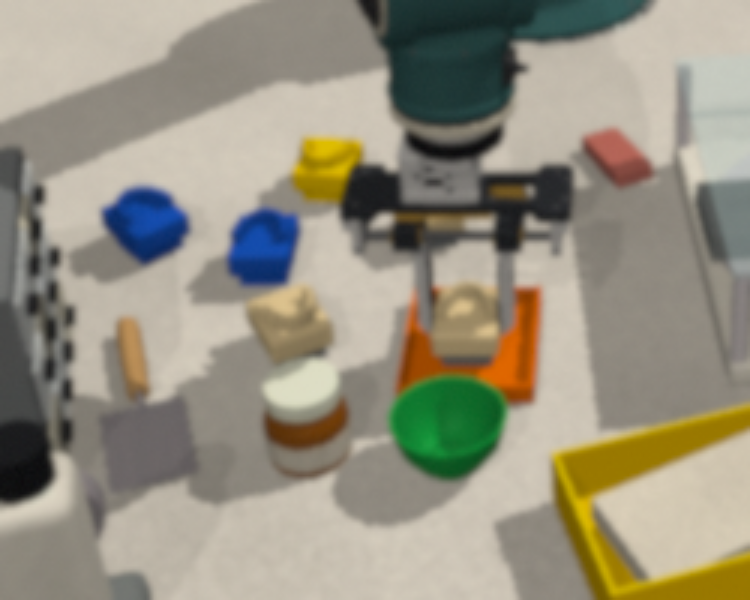

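step_arm(
  gripper=[0.3,0.3,0.3],
  travel=[
    [0.02,0,0],
    [0.02,0,0],
    [0,0,0],
  ],
  angular=[
    [0,0,0.0005],
    [0,0,0],
    [0,0,0],
  ],
)

```text
time_s: 15.75
eef_pos: [0.6442, -0.2105, 0.0249]
eef_rot: [-117.0, 89.4, -43.4]
ft_force: [-0.5, 0.2, -2.4]
grip_width: 0.0539
```

step_arm(
  gripper=[0.3,0.3,0.3],
  travel=[
    [0.02,0.01,0],
    [0.02,0.01,0],
    [0,0,0],
  ],
  angular=[
    [0,0,0.001],
    [0,0,0],
    [0,0,0],
  ],
)

```text
time_s: 16.05
eef_pos: [0.6454, -0.2108, 0.0234]
eef_rot: [-113.7, 89.1, -40.1]
ft_force: [-1.0, -0.5, -1.9]
grip_width: 0.0537
```

Run:
```python
from h import *
np.set_printoptions(precision=4,suppress=True)
W=read_camera("wrist"); cv2.imwrite("pics/w13.png",W["img"])
o=get_obs(); print(o["ft_force"],o["moment"],o["grip_width"],o["joints"],o["eef_pos"],o["joint_vel"])
print(Rt())
```

```text
[-0.7083  0.3316 -1.5051] [ 0.0484 -0.1515 -0.0067] 0.0535154050193783 [ 36.6379  44.3199 -31.387   90.8897  28.0355  51.9717  68.756 ] [ 0.6454 -0.2108  0.0233] [-0.0415  0.8398  0.2837  0.6033 -0.0256 -0.188   0.0181]
[[ 0.0117 -0.959   0.2831]
 [-0.0098  0.283   0.9591]
 [-0.9999 -0.014  -0.0061]]
```

View pics/w13.png

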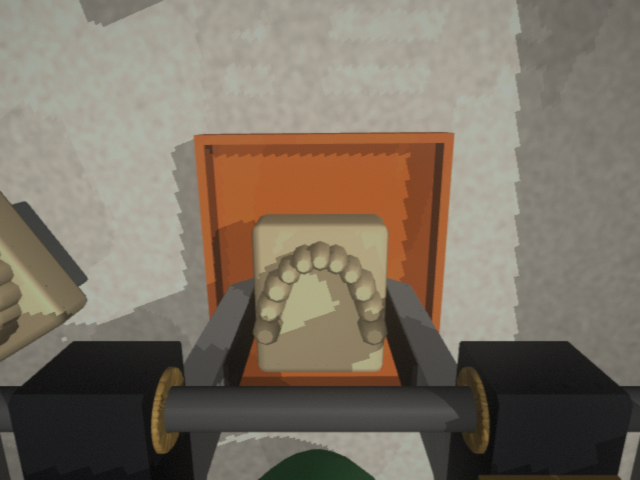

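step_arm(
  gripper=[0.75,0.75,0.75,0.75],
  travel=[
    [0,0,0],
    [0,0,0],
    [0,0,0],
    [-0.05,0,0],
  ],
  angular=[
    [0,0,0],
    [0,0,0],
    [0,0,0],
    [0,0.001,0.001],
  ],
)

```text
time_s: 16.5
eef_pos: [0.6433, -0.2103, 0.0303]
eef_rot: [-168.1, 89.3, -94.5]
ft_force: [-0.8, -0.6, -0.2]
grip_width: 0.0701
```

step_arm(
  gripper=[0.75,0.75,0.75,0.75,0.75],
  travel=[
    [-0.15,0,0],
    [-0.2,0,0],
    [-0.22,0,0],
    [-0.2,0.1,-0.1],
    [-0.05,0.05,-0.1],
  ],
  angular=[
    [0,0,0],
    [0,0,0],
    [0,0,0],
    [0,0,0],
    [0,0,0],
  ],
)

```text
time_s: 17.0
eef_pos: [0.6037, -0.234, 0.2019]
eef_rot: [169.6, 89.4, -116.5]
ft_force: [-1.1, -0.4, -0.5]
grip_width: 0.0708
```

Run:
```python
from h import *
np.set_printoptions(precision=4,suppress=True)
W=read_camera("wrist"); cv2.imwrite("pics/w14.png",W["img"]);
o=get_obs(); print(o["ft_force"],o["grip_width"],o["joints"],o["eef_pos"])
```

```text
[ 0.8663 -4.0425  2.235 ] 0.07038473583033893 [ 44.0936  30.7153 -36.556   88.205   19.9522  67.7344  77.4034] [ 0.602  -0.2377  0.202 ]
```

View pics/w14.png

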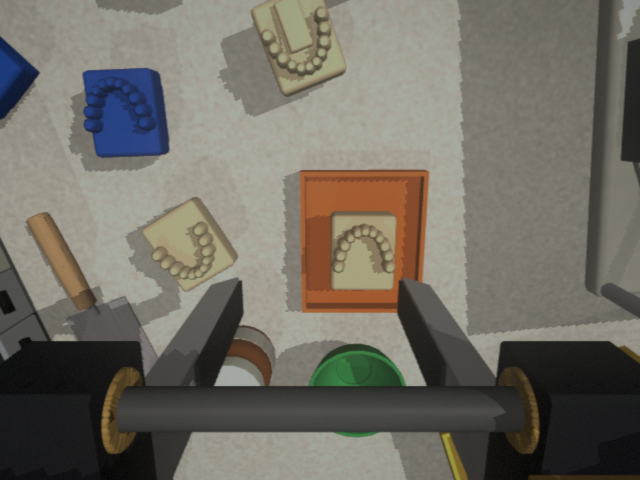

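Run:
```python
from h import *
np.set_printoptions(precision=4,suppress=True)
W=read_camera("wrist");T=read_camera("top")
np.savez("pics/w14.npz",**W)
cv2.imwrite("pics/w14a.png",cv2.resize(W["img"][180:310,120:260],None,fx=4.5,fy=4.5,interpolation=cv2.INTER_CUBIC))
cv2.imwrite("pics/w14b.png",cv2.resize(W["img"][0:110,240:360],None,fx=5,fy=5,interpolation=cv2.INTER_CUBIC))
for t in ["cast1"]:
  for n in ["wrist","top"]:
    print(t,n,[(np.round(d["position"][::-1],1).tolist(),round(d["score"],2)) for d in tip_of(n,t)][:7])
```

```text
cast1 wrist [([202.9, 237.0], 0.95), ([11.3, 75.8], 0.85), ([147.5, 116.6], 0.7), ([306.2, 50.6], 0.62)]
cast1 top [([389.7, 275.1], 0.78), ([472.9, 293.8], 0.66)]
```

View pics/w14a.png

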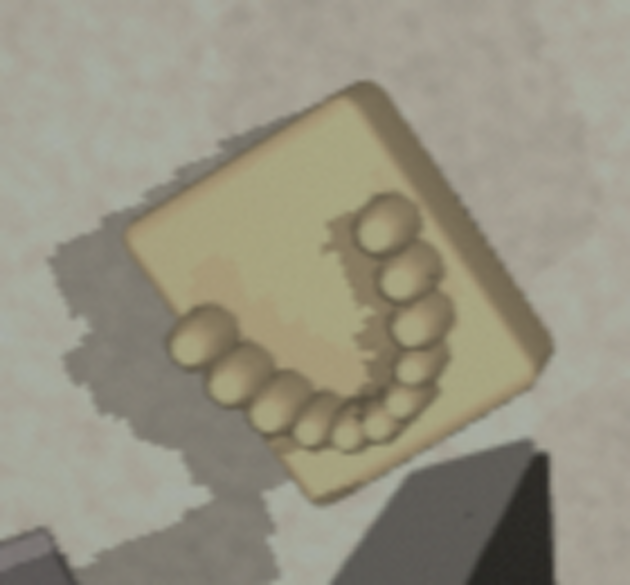

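View pics/w14b.png

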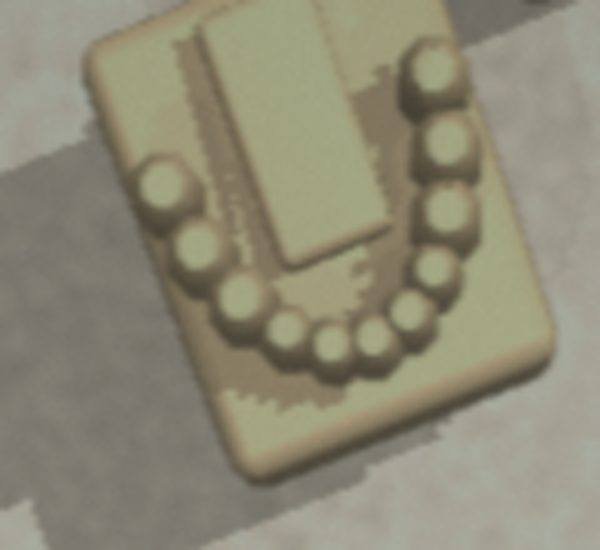

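Run:
```python
from h import *
np.set_printoptions(precision=4,suppress=True)
W=dict(np.load("pics/w14.npz"));T=read_camera("top")
def an(name,px,z=.04):
    P=np.array([onz(W,c,z) for c in px]); 
    if len(P)==3: P=np.vstack([P,P[0]+P[2]-P[1]])
    print(name,"center",P.mean(0),"sides",[round(float(np.linalg.norm(P[(i+1)%4]-P[i])),4) for i in range(4)],"dirs",[round(float(np.degrees(np.arctan2(*(P[(i+1)%4]-P[i])[[1,0]]))),1) for i in range(4)]); return P.mean(0)
a=an("A",[(147.8,232.2),(198.9,201.1),(237.8,265.6),(190.7,291.1)])
b=an("B",[(257.6,11),(291,95),(350.6,71)])
print(proj(T,[a,b,[a[0],a[1],0],[b[0],b[1],0]]))
# heights by triangulation of block-centre top view vs wrist
print(tri([W,T],[(306.2,50.6),(389.7,275.1)]), tri([W,T],[(202.9,237.0),(430.9,230.1)]))
```

```text
A center [ 0.5952 -0.3485  0.04  ] sides [0.0519, 0.0626, 0.0481, 0.0613] dirs [104.2, 11.5, -77.2, -165.0]
B center [ 0.4681 -0.2126  0.04  ] sides [0.0629, 0.0484, 0.0629, 0.0484] dirs [5.6, 94.5, -174.4, -85.5]
[[431.7536 233.001 ]
 [388.8062 275.7882]
 [429.5435 234.9744]
 [387.4659 276.8928]]
(array([ 0.4717, -0.2149,  0.0287]), [0.001767147627651728, 0.001767147627651695]) (array([ 0.6038, -0.3551, -0.0078]), [0.007733634160677276, 0.0077336341606773626])
```

Run:
```python
from h import *
plan([((.468,-.2126,0.14),95)],g=0.85,step=.04)
```

```text
at [ 0.6031 -0.2333  0.196 ] zang 73.89 t 17.3
{"gripper": [0.85, 0.85, 0.85, 0.85], "travel": [[0.072, 0.169, -0.021], [0.071, 0.17, -0.006], [0.071, 0.17, 0.01], [0.07, 0.169, 0.025]], "angular": [[-0.0147, -0.0003, -0.0004], [-0.0147, -0.0003, -0.0004], [-0.0147, -0.0003, -0.0004], [-0.0147, -0.0003, -0.0004]]}
```

step_arm(
  gripper=[0.85,0.85,0.85,0.85,0.85],
  travel=[
    [0.072,0.169,-0.021],
    [0.071,0.17,-0.006],
    [0.071,0.17,0.01],
    [0.07,0.16,0.02],
    [0,0,0],
  ],
  angular=[
    [-0.0147,-0.0003,-0.0004],
    [-0.0147,0,0],
    [-0.0147,0,0],
    [-0.0147,0,0],
    [0,0,0],
  ],
)

```text
time_s: 17.8
eef_pos: [0.4658, -0.2071, 0.1334]
eef_rot: [76.1, 89.3, 172.5]
ft_force: [0.1, 0.1, -0.4]
grip_width: 0.0798
```

Run:
```python
from h import *
W=read_camera("wrist"); cv2.imwrite("pics/w15.png",W["img"]); np.savez("pics/w15.npz",**W)
plan([((.468,-.2126,0.14),95)],g=0.85,step=.04); print(get_obs()["joints"])
```

```text
at [ 0.4681 -0.2074  0.1344] zang 96.21 t 17.85
{"gripper": [0.85], "travel": [[-0.028, 0.003, -0.026]], "angular": [[0.0034, 0.0004, -0.0016]]}
[ 56.07481479  23.07116741 -43.34345558 110.75657665  19.44487675
  54.2588776   99.49521408]
```

View pics/w15.png

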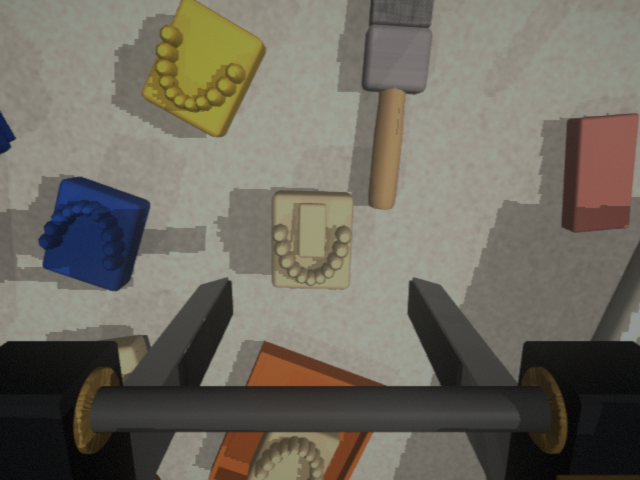

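Run:
```python
from h import *
np.set_printoptions(precision=4,suppress=True)
W=dict(np.load("pics/w15.npz"))
P=np.array([onz(W,c,.04) for c in [(273.5,193),(352,192.5),(350,289),(274,289.5)]]); print(P,P.mean(0)); d=P[1]-P[0]; print(np.linalg.norm(P[1]-P[0]),np.linalg.norm(P[2]-P[1]),np.degrees(np.arctan2(d[1],d[0])))
c=P.mean(0)
plan([((c[0],c[1],0.06),95.5),((c[0],c[1],0.026),95.5)],g=0.85,step=.04)
```

```text
[[ 0.4356 -0.2409  0.04  ]
 [ 0.4296 -0.1903  0.04  ]
 [ 0.4958 -0.183   0.04  ]
 [ 0.5019 -0.2349  0.04  ]] [ 0.4657 -0.2123  0.04  ]
0.05091649590583337 0.06654690356124285 96.71951123641394
at [ 0.4681 -0.2074  0.1344] zang 96.21 t 17.85
{"gripper": [0.85, 0.85, 0.85], "travel": [[0.186, 0.005, -0.012], [0.186, 0.006, -0.012], [0.17, -0.0, -0.0]], "angular": [[0.001, 0.0002, -0.0008], [0.001, 0.0002, -0.0008], [0.0, -0.0, 0.0]]}
```

step_arm(
  gripper=[0.85,0.85,0.85,0.85],
  travel=[
    [0.17,0.015,-0.016],
    [0.17,0.02,-0.012],
    [0.08,0.02,0],
    [0,0,0],
  ],
  angular=[
    [0,0.0002,-0.0008],
    [0,0.0002,0],
    [0,0,0],
    [0,0,0],
  ],
)

```text
time_s: 18.25
eef_pos: [0.4621, -0.2126, 0.0481]
eef_rot: [60.5, 89.9, 156.7]
ft_force: [0.1, 0.5, 0.7]
grip_width: 0.08
```

Run:
```python
from h import *
W=read_camera("wrist"); cv2.imwrite("pics/w16.png",W["img"]); np.savez("pics/w16.npz",**W)
plan([((.4657,-.2123,0.025),96.2)],g=0.85,step=.04)
```

```text
at [ 0.4629 -0.2126  0.0491] zang 96.18 t 18.3
{"gripper": [0.85], "travel": [[0.121, -0.014, -0.0]], "angular": [[-0.0, 0.0001, -0.0]]}
```

View pics/w16.png

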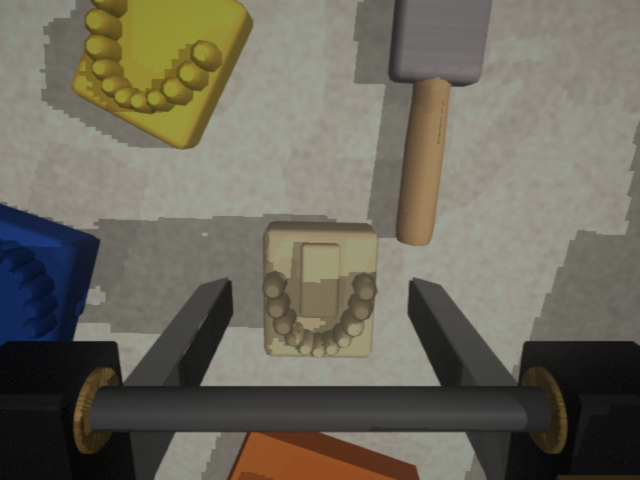

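step_arm(
  gripper=[0.85,0.85,0.85],
  travel=[
    [0.09,-0.012,0],
    [0.04,-0.004,0],
    [0,0,0],
  ],
  angular=[
    [0,0,0],
    [0,0,0],
    [0,0,0],
  ],
)

```text
time_s: 18.6
eef_pos: [0.4702, -0.2119, 0.0252]
eef_rot: [-107.3, 89.8, -11.1]
ft_force: [-0.1, -0.5, -1.0]
grip_width: 0.0799
```

Run:
```python
from h import *
W=read_camera("wrist"); cv2.imwrite("pics/w17.png",W["img"])
plan([((.4657,-.2123,0.025),96.2)],g=0.85,step=.04)
```

```text
at [ 0.4704 -0.212   0.0256] zang 96.21 t 18.65
{"gripper": [0.85], "travel": [[0.003, 0.023, 0.001]], "angular": [[0.0, -0.0002, 0.0006]]}
```

View pics/w17.png

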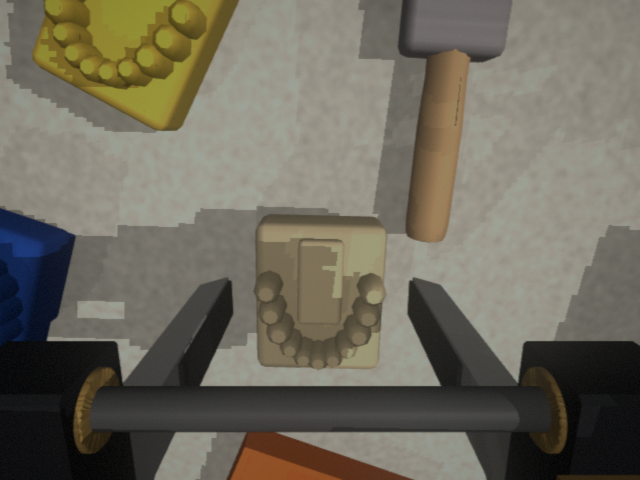

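step_arm(
  gripper=[0.85,0.5,0.3,0.3,0.3,0.3],
  travel=[
    [0.003,0.022,0.001],
    [0,0,0],
    [0,0,0],
    [0,0,0],
    [0,0,0],
    [0,0,0],
  ],
  angular=[
    [0,0,0],
    [0,0,0],
    [0,0,0],
    [0,0,0],
    [0,0,0],
    [0,0,0],
  ],
  newtons=45,
)

```text
time_s: 19.25
eef_pos: [0.4666, -0.213, 0.0276]
eef_rot: [-120.6, 89.6, -24.4]
ft_force: [0.1, -0.2, -1.8]
grip_width: 0.0535
```

Run:
```python
from h import *
o=get_obs(); print(o["eef_pos"],o["ft_force"],o["grip_width"])
W=read_camera("wrist"); cv2.imwrite("pics/w18.png",W["img"])
plan([((.468,-.212,0.2),96.2),((.50,0,.24),88),((.487,.17,.235),80.4)],g=0.3,step=.045)
```

```text
[ 0.46658193 -0.21304627  0.02756701] [ 0.12465536 -0.17644367 -1.83751196] 0.05347530342258628
at [ 0.4666 -0.213   0.0275] zang 96.16 t 19.3
{"gripper": [0.3, 0.3, 0.3, 0.3, 0.3, 0.3, 0.3, 0.3], "travel": [[-0.216, -0.003, 0.0], [-0.216, -0.003, 0.001], [-0.216, -0.003, 0.001], [-0.216, -0.002, 0.001], [-0.04, -0.055, 0.207], [-0.04, -0.049, 0.209], [-0.04, -0.043, 0.21], [-0.04, -0.037, 0.211]], "angular": [[-0.0, -0.0001, 0.0002], [-0.0, -0.0001, 0.0002], [-0.0, -0.0001, 0.0002], [-0.0, -0.0001, 0.0002], [0.0046, -0.0, 0.0], [0.0046, -0.0, 0.0], [0.0046, -0.0, 0.0], [0.0046, -0.0, 0.0]]}
{"gripper": [0.3, 0.3, 0.3, 0.3, 0.3], "travel": [[-0.04, -0.031, 0.212], [0.006, 0.024, 0.212], [0.006, 0.031, 0.211], [0.006, 0.038, 0.21], [0.006, 0.045, 0.208]], "angular": [[0.0046, -0.0, 0.0], [0.0053, 0.0, 0.0], [0.0053, 0.0, 0.0], [0.0053, 0.0, 0.0], [0.0053, 0.0, 0.0]]}
```

View pics/w18.png

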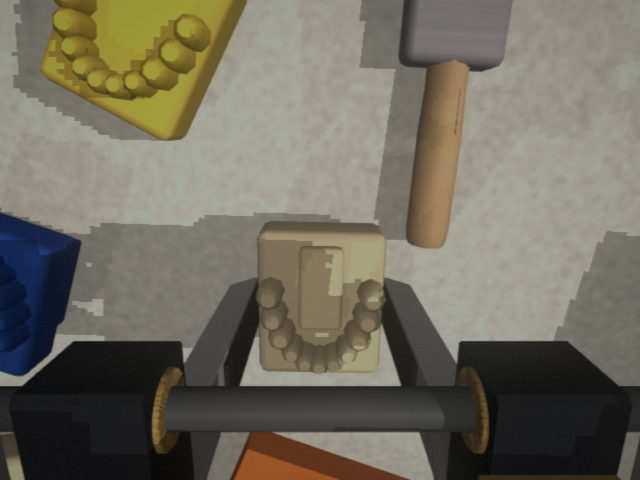

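step_arm(
  gripper=[0.3,0.3,0.3,0.3,0.3,0.3,0.3,0.3],
  travel=[
    [-0.12,-0.003,0],
    [-0.216,-0.003,0],
    [-0.216,-0.003,0],
    [-0.216,-0.002,0],
    [-0.13,-0.02,0.1],
    [-0.04,-0.049,0.209],
    [-0.04,-0.043,0.21],
    [-0.04,-0.037,0.211],
  ],
  angular=[
    [0,0,0],
    [0,0,0],
    [0,0,0],
    [0,0,0],
    [0.0046,0,0],
    [0.0046,0,0],
    [0.0046,0,0],
    [0.0046,0,0],
  ],
)

```text
time_s: 20.1
eef_pos: [0.4875, -0.0648, 0.2374]
eef_rot: [-93.9, 89.9, -5.1]
ft_force: [0.4, 0.4, -2.5]
grip_width: 0.0536
```

Run:
```python
from h import *
o=get_obs(); print(o["grip_width"],o["ft_force"])
plan([((.485,.17,.235),80.4)],g=0.3,step=.045)
```

```text
0.05363320071684485 [ 0.36751063  0.36702967 -2.54516208]
at [ 0.4875 -0.0648  0.2374] zang 88.82 t 20.1
{"gripper": [0.3, 0.3, 0.3, 0.3, 0.3, 0.3], "travel": [[0.002, 0.006, 0.196], [0.002, 0.011, 0.195], [0.002, 0.016, 0.195], [0.002, 0.02, 0.195], [0.002, 0.025, 0.194], [0.002, 0.03, 0.193]], "angular": [[0.0039, 0.0, 0.0001], [0.0039, 0.0, 0.0001], [0.0039, 0.0, 0.0001], [0.0039, 0.0, 0.0001], [0.0039, 0.0, 0.0001], [0.0039, 0.0, 0.0001]]}
```

step_arm(
  gripper=[0.3,0.3,0.3,0.3,0.3,0.3,0.3,0.3],
  travel=[
    [0.002,0.006,0.196],
    [0.002,0.011,0.195],
    [0.002,0.016,0.195],
    [0.002,0.02,0.195],
    [0.002,0.025,0.194],
    [0.002,0.03,0.15],
    [0,0,0.06],
    [0,0,0],
  ],
  angular=[
    [0.0039,0,0],
    [0.0039,0,0],
    [0.0039,0,0],
    [0.0039,0,0],
    [0.0039,0,0],
    [0.0039,0,0],
    [0,0,0],
    [0,0,0],
  ],
)

```text
time_s: 20.9
eef_pos: [0.4837, 0.1889, 0.236]
eef_rot: [-88.0, 89.7, -7.6]
ft_force: [-0.4, -1.1, -1.2]
grip_width: 0.0537
```

Run:
```python
from h import *
o=get_obs(); print(o["grip_width"],o["ft_force"],o["joints"])
W=read_camera("wrist"); cv2.imwrite("pics/w19.png",W["img"]); np.savez("pics/w19.npz",**W)
plan([((.4885,.1987,.16),80.4)],g=0.3,step=.045)
```

```text
0.05367797574914988 [-0.35102385 -1.13527582 -1.17777173] [ 20.49498719  18.15380706 -54.3184664  104.19433864  16.30450227
  65.67340297  41.14203956]
at [0.4836 0.1881 0.2359] zang 80.35 t 20.95
{"gripper": [0.3, 0.3], "travel": [[0.19, -0.007, 0.028], [0.19, -0.007, 0.028]], "angular": [[-0.0001, -0.0, 0.0003], [-0.0001, -0.0, 0.0003]]}
```

View pics/w19.png

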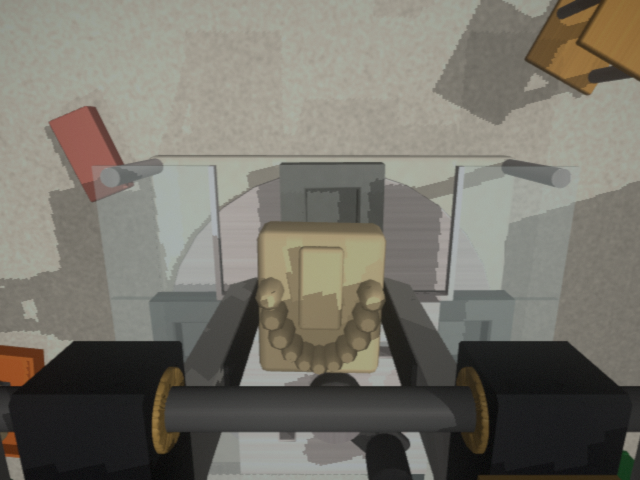

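step_arm(
  gripper=[0.3,0.3,0.3,0.3,0.3],
  travel=[
    [0.15,-0.005,0.028],
    [0.15,-0.01,0.02],
    [0.15,-0.01,0.005],
    [0.1,-0.005,0],
    [0,0,0],
  ],
  angular=[
    [0,0,0.0003],
    [0,0,0],
    [0,0,0],
    [0,0,0],
    [0,0,0],
  ],
)

```text
time_s: 21.45
eef_pos: [0.4933, 0.1913, 0.1224]
eef_rot: [-121.2, 89.7, -41.1]
ft_force: [-0.3, 0.1, -1.2]
grip_width: 0.0533
```

Run:
```python
from h import *
o=get_obs(); print(o["grip_width"],o["ft_force"])
plan([((.4885,.1987,.1),80.4)],g=0.3,step=.045)
```

```text
0.05328253588271711 [-0.31712488  0.05396983 -1.20140775]
at [0.4933 0.1913 0.1224] zang 80.01 t 21.45
{"gripper": [0.3], "travel": [[0.112, 0.03, 0.033]], "angular": [[-0.0011, -0.0004, 0.0006]]}
```

step_arm(
  gripper=[0.3,0.3,0.3,0.3],
  travel=[
    [0.05,0.035,0.04],
    [0.05,0.005,0.005],
    [0,0,0],
    [0,0,0],
  ],
  angular=[
    [-0.0011,-0.0004,0.0006],
    [0,0,0],
    [0,0,0],
    [0,0,0],
  ],
)

```text
time_s: 21.85
eef_pos: [0.4876, 0.2011, 0.1033]
eef_rot: [-72.1, 89.9, 8.2]
ft_force: [-0.6, -0.0, -2.2]
grip_width: 0.0537
```

Run:
```python
from h import *
o=get_obs(); print(o["grip_width"],o["ft_force"])
W=read_camera("wrist"); cv2.imwrite("pics/w20.png",W["img"])
plan([((.4885,.1987,.095),80.4)],g=0.3,step=.045)
```

```text
0.05366993228589868 [-0.57319927 -0.00670246 -2.15499447]
at [0.4876 0.2011 0.1033] zang 80.33 t 21.9
{"gripper": [0.3], "travel": [[0.042, -0.006, -0.011]], "angular": [[-0.0002, 0.0001, 0.0004]]}
```

View pics/w20.png

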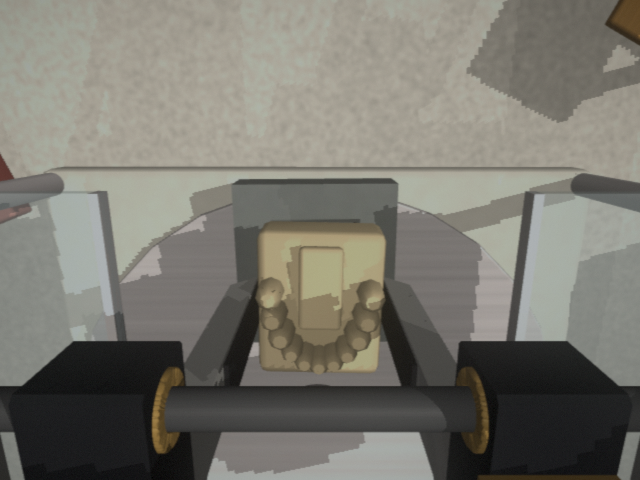

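step_arm(
  gripper=[0.3,0.3,0.3],
  travel=[
    [0.02,-0.006,-0.015],
    [0.01,-0.003,-0.003],
    [0,0,0],
  ],
  angular=[
    [-0.0002,0,0.0004],
    [0,0,0],
    [0,0,0],
  ],
)

```text
time_s: 22.2
eef_pos: [0.4897, 0.1967, 0.0978]
eef_rot: [-52.3, 89.9, 28.1]
ft_force: [0.4, -0.3, -2.2]
grip_width: 0.0534
```

Run:
```python
from h import *
o=get_obs(); print(o["grip_width"],o["ft_force"])
plan([((.4885,.1987,.085),80.4)],g=0.3,step=.045)
```

```text
0.05343005712224075 [ 0.3811276  -0.29258493 -2.18095948]
at [0.4897 0.1967 0.0978] zang 80.37 t 22.2
{"gripper": [0.3], "travel": [[0.064, 0.008, 0.009]], "angular": [[-0.0001, 0.0002, 0.0002]]}
```

step_arm(
  gripper=[0.3,0.3,0.3],
  travel=[
    [0.02,0.005,0.01],
    [0.02,0.003,0],
    [0,0,0],
  ],
  angular=[
    [0,0,0],
    [0,0,0],
    [0,0,0],
  ],
)

```text
time_s: 22.5
eef_pos: [0.4884, 0.1991, 0.0892]
eef_rot: [-52.1, 89.9, 28.3]
ft_force: [-0.2, -0.1, -2.1]
grip_width: 0.0537
```

Run:
```python
from h import *
o=get_obs(); print(o["grip_width"],o["ft_force"])
plan([((.4885,.1987,.085),80.4)],g=0.3,step=.045)
```

```text
0.05371559330874439 [-0.23423376 -0.09725021 -2.06801136]
at [0.4884 0.1991 0.0892] zang 80.35 t 22.5
{"gripper": [0.3], "travel": [[0.021, -0.001, -0.002]], "angular": [[-0.0001, 0.0002, 0.0002]]}
```

step_arm(
  gripper=[0.3,0.3,0.3,0.3],
  travel=[
    [0.02,0,-0.002],
    [0.02,0,0],
    [0.015,0,0],
    [0,0,0],
  ],
  angular=[
    [0,0,0],
    [0,0,0],
    [0,0,0],
    [0,0,0],
  ],
)

```text
time_s: 22.9
eef_pos: [0.4882, 0.1987, 0.077]
eef_rot: [-48.5, 89.9, 31.9]
ft_force: [0.9, -0.2, -2.7]
grip_width: 0.0535
```

step_arm(
  gripper=[0.3,0.3,0.3,0.3],
  travel=[
    [0.015,0,0],
    [0.015,0,0],
    [0.012,0,0],
    [0,0,0],
  ],
  angular=[
    [0,0,0],
    [0,0,0],
    [0,0,0],
    [0,0,0],
  ],
)

```text
time_s: 23.3
eef_pos: [0.4896, 0.2009, 0.0713]
eef_rot: [-57.7, 89.7, 22.7]
ft_force: [-0.1, 0.2, -3.1]
grip_width: 0.0536
```

Run:
```python
from h import *
o=get_obs(); print(o["grip_width"],o["ft_force"])
W=read_camera("wrist"); cv2.imwrite("pics/w21.png",W["img"])
plan([((.4885,.1987,.0715),80.4)],g=0.3,step=.045)
```

```text
0.053551162480063114 [-0.13605338  0.22613231 -3.0910768 ]
at [0.4895 0.2009 0.0712] zang 80.38 t 23.35
{"gripper": [0.3], "travel": [[-0.001, 0.003, -0.011]], "angular": [[-0.0, 0.0005, 0.0007]]}
```

View pics/w21.png

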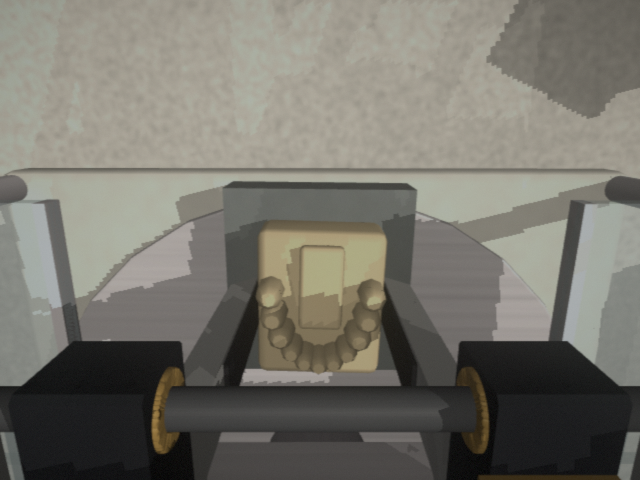

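step_arm(
  gripper=[0.3,0.3,0.3],
  travel=[
    [0.02,0.002,-0.006],
    [0.02,0,0],
    [0,0,0],
  ],
  angular=[
    [0,0,0.0005],
    [0,0,0],
    [0,0,0],
  ],
)

```text
time_s: 23.65
eef_pos: [0.4921, 0.2022, 0.0683]
eef_rot: [-58.8, 89.4, 21.6]
ft_force: [-1.4, -1.4, -4.3]
grip_width: 0.0536
```

step_arm(
  gripper=[0.85,0.85,0.85,0.85],
  travel=[
    [0,0,0],
    [0,0,0],
    [0,0,0],
    [-0.04,0,0],
  ],
  angular=[
    [0,0,0],
    [0,0,0],
    [0,0,0],
    [0,0,0],
  ],
)

```text
time_s: 24.05
eef_pos: [0.4916, 0.2017, 0.0753]
eef_rot: [-56.0, 89.5, 24.4]
ft_force: [0.2, -0.5, 0.2]
grip_width: 0.079
```

Run:
```python
from h import *
o=get_obs(); print(o["grip_width"],o["ft_force"],o["joints"])
W=read_camera("wrist"); cv2.imwrite("pics/w22.png",W["img"])
plan([((.4885,.1987,.2),80.4)],g=0.85,step=.045)
```

```text
0.07901290016830578 [ 0.16387822 -0.50520655  0.17134325] [ 11.0817691   31.33292844 -46.26023431 111.23508539  29.73072574
  49.41038264  29.50493191]
at [0.4923 0.2022 0.077 ] zang 80.36 t 24.1
{"gripper": [0.85, 0.85, 0.85], "travel": [[-0.205, 0.003, -0.006], [-0.205, 0.004, -0.006], [-0.205, 0.005, -0.006]], "angular": [[-0.0, 0.0003, 0.0005], [-0.0, 0.0003, 0.0005], [-0.0, 0.0003, 0.0005]]}
```

View pics/w22.png

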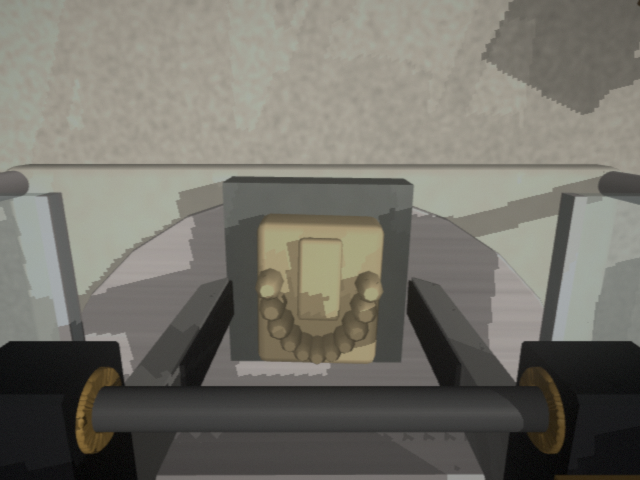

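step_arm(
  gripper=[0.85,0.85,0.75,0.6,0.6,0.6,0.6,0.6],
  travel=[
    [-0.15,0.003,-0.006],
    [-0.22,0.004,-0.006],
    [-0.22,0.005,-0.006],
    [-0.22,0,0],
    [-0.08,-0.18,0],
    [0,-0.22,0.02],
    [0,-0.22,0.02],
    [0,-0.1,0.02],
  ],
  angular=[
    [0,0.0003,0.0005],
    [0,0,0],
    [0,0,0],
    [0,0,0],
    [0,0,0],
    [0,0,0],
    [0,0,0],
    [0,0,0],
  ],
)

```text
time_s: 24.9
eef_pos: [0.6347, 0.1859, 0.2683]
eef_rot: [-74.7, 89.3, 5.7]
ft_force: [-0.7, 0.4, 0.5]
grip_width: 0.0568
```

Run:
```python
from h import *
o=get_obs(); print(o["grip_width"],o["ft_force"],o["joints"])
W=read_camera("wrist"); cv2.imwrite("pics/w23.png",W["img"])
plan([((.6505,.2095,.2),80.4),((.6505,.2095,.158),80.4)],g=0.6,step=.045)
```

```text
0.056773370584629675 [-0.66900514  0.43532317  0.5359354 ] [ 13.53203238  32.24501484 -49.3886358   81.83485028  24.91666398
  76.4945048   43.4854153 ]
at [0.636  0.1861 0.2679] zang 80.46 t 24.95
{"gripper": [0.6, 0.6, 0.6], "travel": [[0.17, -0.024, 0.063], [0.17, -0.025, 0.064], [0.21, -0.0, 0.0]], "angular": [[0.0001, 0.0003, 0.0009], [0.0001, 0.0003, 0.0009], [0.0, -0.0, -0.0]]}
```

View pics/w23.png

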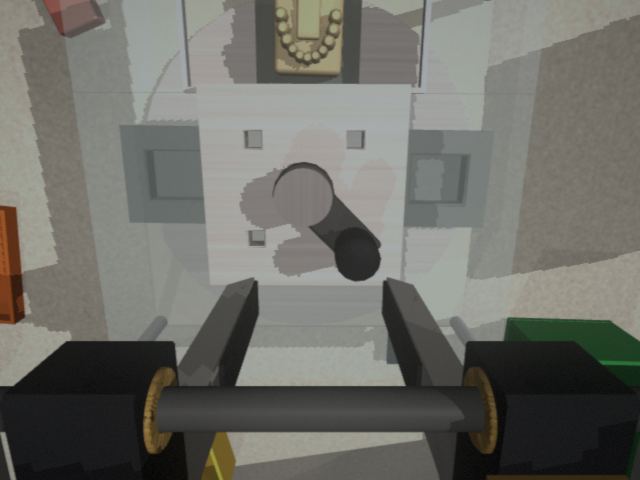

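step_arm(
  gripper=[0.6,0.6,0.6,0.6],
  travel=[
    [0.15,-0.028,0.068],
    [0.15,-0.025,0.064],
    [0.09,0,0],
    [0,0,0],
  ],
  angular=[
    [0,0.0003,0.0009],
    [0,0.0003,0.0009],
    [0,0,0],
    [0,0,0],
  ],
)

```text
time_s: 25.35
eef_pos: [0.6533, 0.2115, 0.1884]
eef_rot: [10.2, 89.9, 90.6]
ft_force: [-0.4, 0.2, 0.3]
grip_width: 0.0565
```

Run:
```python
from h import *
W=read_camera("wrist"); cv2.imwrite("pics/w24.png",W["img"])
plan([((.6505,.2095,.157),80.4)],g=0.6,step=.045)
S=read_camera("scene"); cv2.imwrite("pics/s24.png",cv2.resize(S["img"][170:320,300:500],None,fx=4,fy=4,interpolation=cv2.INTER_CUBIC))
```

```text
at [0.6536 0.2119 0.1899] zang 80.39 t 25.4
{"gripper": [0.6], "travel": [[0.165, 0.014, -0.015]], "angular": [[-0.0, 0.0005, 0.0001]]}
```

View pics/w24.png

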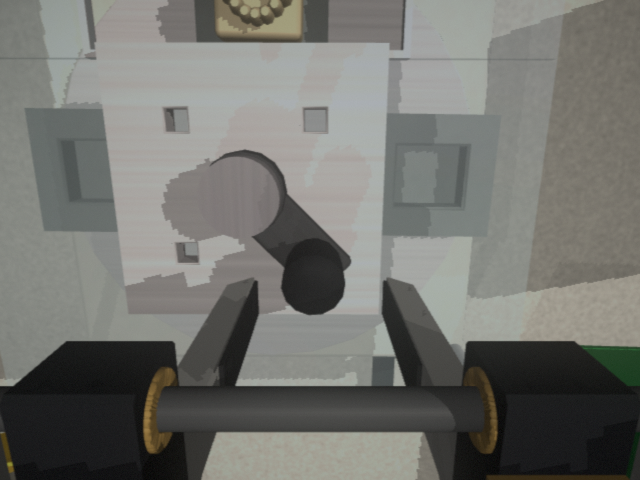

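View pics/s24.png

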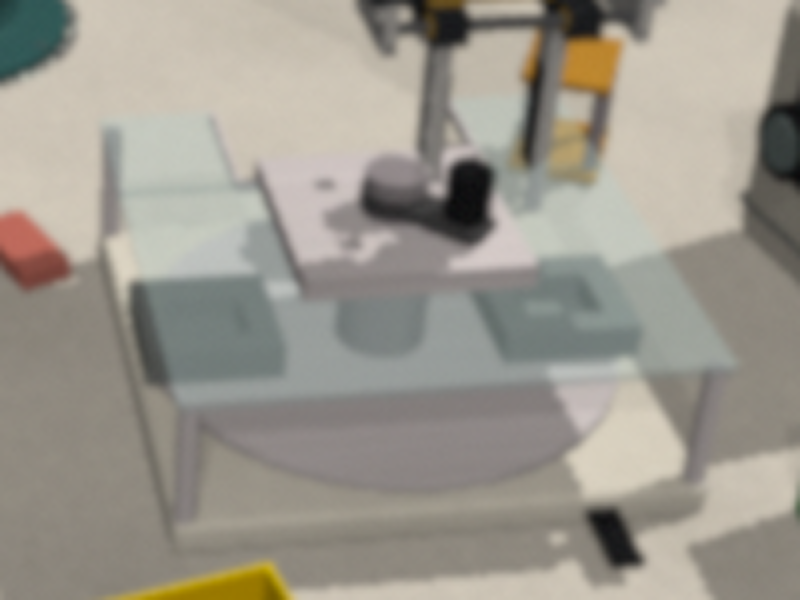

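step_arm(
  gripper=[0.6,0.6,0.6,0.6,0.6],
  travel=[
    [0.08,0.012,-0.012],
    [0.06,0.007,0],
    [0.02,0,0],
    [0.01,0,0],
    [0,0,0],
  ],
  angular=[
    [0,0.0005,0],
    [0,0,0],
    [0,0,0],
    [0,0,0],
    [0,0,0],
  ],
)

```text
time_s: 25.95
eef_pos: [0.6508, 0.2097, 0.1588]
eef_rot: [-76.7, 89.6, 3.6]
ft_force: [-0.7, 0.4, 0.7]
grip_width: 0.0564
```

Run:
```python
from h import *
plan([((.6505,.2095,.157),80.4)],g=0.6,step=.045)
```

```text
at [0.6508 0.2097 0.1588] zang 80.31 t 25.95
{"gripper": [0.6], "travel": [[0.009, 0.001, -0.001]], "angular": [[-0.0003, 0.0003, 0.0011]]}
```

Right on the knob. Close, then lift.

step_arm(
  gripper=[0.1,0.1,0.1,0.1,0.1,0.1],
  travel=[
    [0.003,0,0],
    [0,0,0],
    [0,0,0],
    [0,0,0],
    [0,0,0],
    [0,0,0],
  ],
  angular=[
    [0,0,0],
    [0,0,0],
    [0,0,0],
    [0,0,0],
    [0,0,0],
    [0,0,0],
  ],
  newtons=40,
)

```text
time_s: 26.55
eef_pos: [0.6509, 0.2093, 0.1593]
eef_rot: [-82.9, 89.6, -2.7]
ft_force: [-0.5, -1.5, -1.1]
grip_width: 0.0294
```

step_arm(
  gripper=[0.1,0.1,0.1,0.1],
  travel=[
    [-0.04,0,0],
    [-0.045,0,0],
    [-0.01,0,0],
    [0,0,0],
  ],
  angular=[
    [0,0,0],
    [0,0,0],
    [0,0,0],
    [0,0,0],
  ],
)

```text
time_s: 26.95
eef_pos: [0.6508, 0.2092, 0.1786]
eef_rot: [-79.7, 89.6, 0.6]
ft_force: [2.0, 2.2, -10.6]
grip_width: 0.029
```

Run:
```python
from h import *
arc(405,315,15,-9.6,c=np.array([.6077,.1793]),zang=80.4)
```

```text
center [0.6077 0.1793] at [0.65077741 0.20923356 0.17859234] zang 80.28964824728715 now ang 44.394595955608146 r 0.052456471562351885 [  2.02000166   2.17003232 -10.57997967] 0.029019132214628977 t 26.95
{"gripper": [0.1, 0.1, 0.1, 0.1, 0.1, 0.1], "travel": [[0.0, -0.039, -0.053], [0.0, -0.026, -0.063], [0.0, -0.009, -0.068], [0.0, 0.009, -0.068], [0.0, 0.026, -0.063], [0.0, 0.042, -0.054]], "angular": [[-0.0003, 0.0002, 0.0011], [0.0, 0.0, 0.0], [0.0, 0.0, 0.0], [0.0, 0.0, 0.0], [0.0, 0.0, 0.0], [0.0, 0.0, 0.0]]}
```

step_arm(
  gripper=[0.1,0.1,0.1,0.1],
  travel=[
    [-0.004,-0.039,-0.053],
    [-0.004,-0.026,-0.063],
    [-0.004,-0.009,-0.068],
    [-0.004,0.009,-0.068],
  ],
  angular=[
    [-0.0003,0.0002,0.0011],
    [0,0,0],
    [0,0,0],
    [0,0,0],
  ],
)

```text
time_s: 27.35
eef_pos: [0.658, 0.1646, 0.183]
eef_rot: [-24.5, 89.2, 56.4]
ft_force: [12.8, -0.8, -11.4]
grip_width: 0.0291
```

Run:
```python
from h import *
arc(345,315,15,-9.6,c=np.array([.6077,.1793]),zang=80.4)
```

```text
center [0.6077 0.1793] at [0.65797192 0.16461659 0.18299478] zang 80.84302482388307 now ang -6.68201970541695 r 0.052372399912275706 [ 12.84821482  -0.80149568 -11.35083474] 0.029104445467975876 t 27.35
{"gripper": [0.1, 0.1], "travel": [[-0.002, 0.034, -0.1], [0.0, 0.042, -0.054]], "angular": [[0.0012, 0.0021, 0.0009], [0.0, 0.0, 0.0]]}
```

step_arm(
  gripper=[0.1,0.1,0.1,0.1],
  travel=[
    [0.015,0.02,-0.075],
    [0.01,0.034,-0.058],
    [0,0.02,-0.02],
    [0,0,0],
  ],
  angular=[
    [0.0008,0.0015,0.0009],
    [0,0,0],
    [0,0,0],
    [0,0,0],
  ],
)

```text
time_s: 27.75
eef_pos: [0.6349, 0.1335, 0.1753]
eef_rot: [84.7, 89.6, 165.2]
ft_force: [-1.4, 2.6, -10.4]
grip_width: 0.0289
```

Run:
```python
from h import *
arc(316,315,1,-9.6,c=np.array([.6077,.1793]),zang=80.4)
```

```text
center [0.6077 0.1793] at [0.63487244 0.13354604 0.17529281] zang 80.50435390524557 now ang -49.69469416868204 r 0.05321434553317801 [ -1.37793205   2.5545224  -10.38325666] 0.028909278445683945 t 27.75
{"gripper": [0.1], "travel": [[-0.0, -0.013, 0.018]], "angular": [[0.0003, 0.0001, -0.0011]]}
```

step_arm(
  gripper=[0.1,0.1,0.1],
  travel=[
    [0,-0.013,0.018],
    [0,-0.002,0.003],
    [0,0,0],
  ],
  angular=[
    [0,0,0],
    [0,0,0],
    [0,0,0],
  ],
)

```text
time_s: 28.05
eef_pos: [0.6376, 0.1354, 0.1741]
eef_rot: [105.9, 89.5, -173.7]
ft_force: [-1.7, -0.0, -10.5]
grip_width: 0.0291
```

Run:
```python
from h import *
arc(316,315,1,-9.6,c=np.array([.6077,.1793]),zang=80.4)
W=read_camera("wrist"); cv2.imwrite("pics/w25.png",W["img"])
```

```text
center [0.6077 0.1793] at [0.63757852 0.13536294 0.17406581] zang 80.47112186242661 now ang -46.18312288720674 r 0.05313371183337517 [ -1.67543838  -0.03419973 -10.52884884] 0.029082787795512224 t 28.05
{"gripper": [0.1], "travel": [[-0.0, -0.001, 0.007]], "angular": [[0.0002, -0.0004, -0.0015]]}
```

View pics/w25.png

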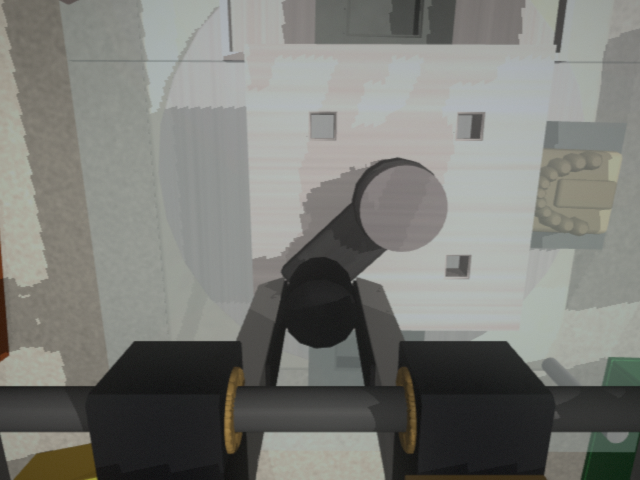

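step_arm(
  gripper=[0.1,0.1,0.1,0.1,0.1],
  travel=[
    [0.025,-0.001,0.005],
    [0.03,0,0],
    [0.025,0,0],
    [0.01,0,0],
    [0,0,0],
  ],
  angular=[
    [0,0,0],
    [0,0,0],
    [0,0,0],
    [0,0,0],
    [0,0,0],
  ],
)

```text
time_s: 28.6
eef_pos: [0.6398, 0.137, 0.1595]
eef_rot: [117.7, 89.8, -161.8]
ft_force: [-6.2, -4.5, -9.6]
grip_width: 0.0293
```

Run:
```python
from h import *
arc(316,315,1,-9.6,c=np.array([.6077,.1793]),zang=80.4)
```

```text
center [0.6077 0.1793] at [0.63979455 0.13703793 0.15952612] zang 80.44169640493575 now ang -43.18633376447896 r 0.05306733837008987 [-6.15486671 -4.48082539 -9.64414411] 0.02925649807180033 t 28.6
{"gripper": [0.1], "travel": [[0.0, 0.009, -0.003]], "angular": [[0.0001, -0.0003, -0.0005]]}
```

step_arm(
  gripper=[0.1,0.1],
  travel=[
    [0.02,0.007,-0.003],
    [0,0,0],
  ],
  angular=[
    [0,0,0],
    [0,0,0],
  ],
)

```text
time_s: 28.8
eef_pos: [0.6399, 0.1371, 0.1597]
eef_rot: [-123.1, 89.9, -42.7]
ft_force: [-6.4, -3.3, -10.9]
grip_width: 0.0293
```

step_arm(
  gripper=[0.6,0.6,0.6,0.6],
  travel=[
    [0,0,0],
    [0,0,0],
    [0,0,0],
    [0,0,0],
  ],
  angular=[
    [0,0,0],
    [0,0,0],
    [0,0,0],
    [0,0,0],
  ],
)

```text
time_s: 29.2
eef_pos: [0.6408, 0.1384, 0.161]
eef_rot: [-79.2, 89.7, 1.2]
ft_force: [0.1, -0.4, -1.4]
grip_width: 0.0555
```

Run:
```python
from h import *
arc(316,315,1,-9.6,c=np.array([.6077,.1793]),zang=80.4)
W=read_camera("wrist"); cv2.imwrite("pics/w26.png",W["img"]); np.savez("pics/w26.npz",**W)
S=read_camera("scene"); cv2.imwrite("pics/s26.png",cv2.resize(S["img"][170:320,300:500],None,fx=4,fy=4,interpolation=cv2.INTER_CUBIC))
```

```text
center [0.6077 0.1793] at [0.64080746 0.13836988 0.16101137] zang 80.43497410965388 now ang -41.43137987171529 r 0.05264388681961423 [ 0.10875428 -0.37911359 -1.43600845] 0.05546571124567784 t 29.2
{"gripper": [0.1], "travel": [[-0.0, 0.012, -0.011]], "angular": [[0.0001, 0.0001, 0.0007]]}
```

View pics/w26.png

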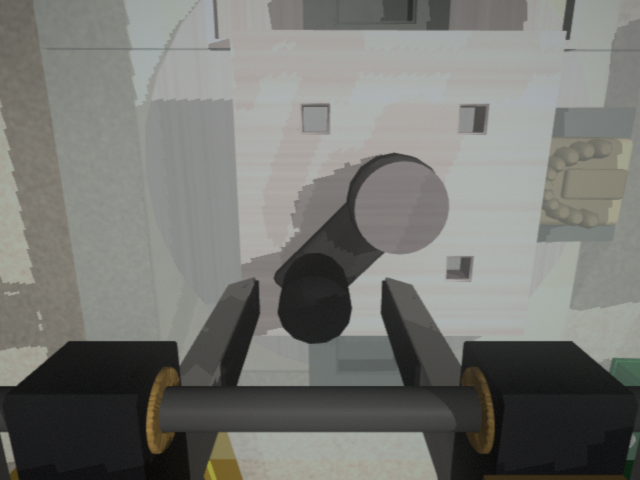

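View pics/s26.png

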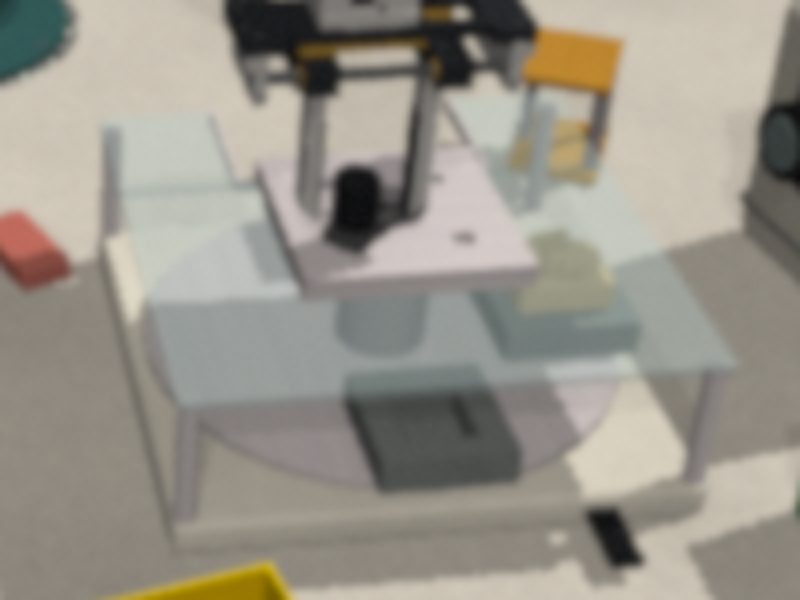

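Run:
```python
from h import *
np.set_printoptions(precision=1,suppress=True)
W=dict(np.load("pics/w26.npz")); im=W["img"].copy()
yaw=np.radians(-9.6); 
for dz,col in ((0,(0,255,0)),(.0105,(0,0,255))):
  k=np.array([.6062,.1792])+.0523*np.array([np.cos(np.radians(315)+yaw),np.sin(np.radians(315)+yaw)])
  t=np.linspace(0,2*np.pi,60); C=np.c_[k[0]+.015*np.cos(t),k[1]+.015*np.sin(t),np.full(60,.188+dz)]
  cv2.polylines(im,[np.round(proj(W,C)).astype(int)],True,col,1)
t=np.linspace(0,2*np.pi,60); C=np.c_[.6062+.022*np.cos(t),.1792+.022*np.sin(t),np.full(60,.164)]
cv2.polylines(im,[np.round(proj(W,C)).astype(int)],True,(255,0,0),1)
cv2.imwrite("pics/w26o.png",cv2.resize(im[140:360,240:470],None,fx=2.6,fy=2.6))
```

```text
(no output)
```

View pics/w26o.png

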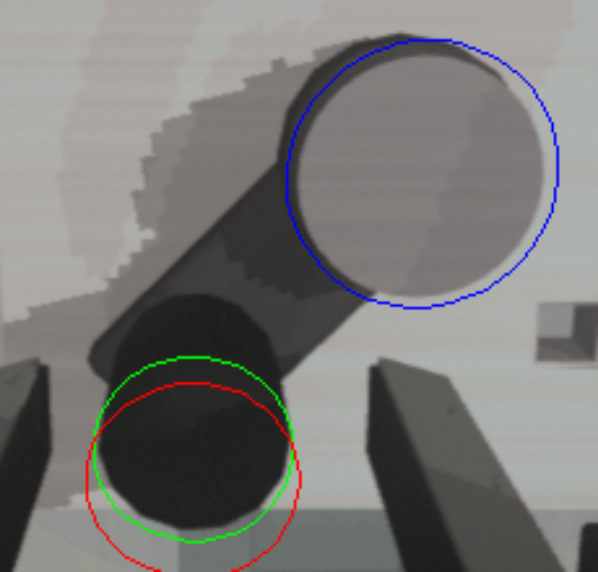

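Run:
```python
from h import *
T=read_camera("top"); cv2.imwrite("pics/t2.png",cv2.resize(T["img"][130:350,300:520],None,fx=2.7,fy=2.7))
plan([((.638,.13,.245),80.4),((.57,-.32,.2),102)],g=0.85,step=.048)
```

```text
at [0.6407 0.1382 0.1609] zang 80.43 t 29.35
{"gripper": [0.85, 0.85, 0.85, 0.85, 0.85, 0.85, 0.85, 0.85], "travel": [[-0.21, 0.002, -0.021], [-0.21, 0.003, -0.021], [0.022, -0.004, -0.228], [0.022, 0.005, -0.228], [0.022, 0.013, -0.227], [0.022, 0.022, -0.227], [0.022, 0.03, -0.226], [0.022, 0.039, -0.224]], "angular": [[0.0, 0.0, 0.0003], [0.0, 0.0, 0.0003], [-0.006, 0.0, -0.0], [-0.006, 0.0, -0.0], [-0.006, 0.0, -0.0], [-0.006, 0.0, -0.0], [-0.006, 0.0, -0.0], [-0.006, 0.0, -0.0]]}
{"gripper": [0.85, 0.85, 0.85, 0.85], "travel": [[0.022, 0.047, -0.223], [0.022, 0.055, -0.221], [0.022, 0.064, -0.218], [0.022, 0.072, -0.216]], "angular": [[-0.006, 0.0, -0.0], [-0.006, 0.0, -0.0], [-0.006, 0.0, -0.0], [-0.006, 0.0, -0.0]]}
```

View pics/t2.png

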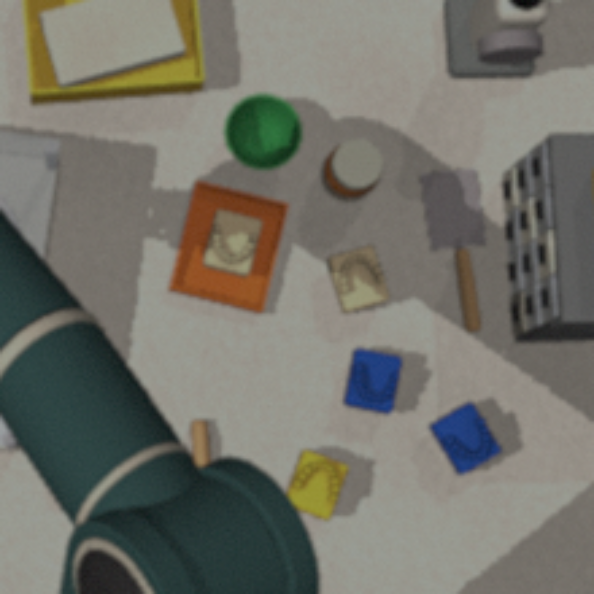

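step_arm(
  gripper=[0.6,0.6,0.85,0.85,0.85,0.85,0.85,0.85],
  travel=[
    [-0.21,0.002,-0.015],
    [-0.21,0.003,-0.021],
    [0,-0.004,-0.22],
    [0,0.005,-0.22],
    [0,0.013,-0.22],
    [0,0.022,-0.22],
    [0.02,0.03,-0.22],
    [0.02,0.039,-0.22],
  ],
  angular=[
    [0,0,0],
    [0,0,0],
    [-0.006,0,0],
    [-0.006,0,0],
    [-0.006,0,0],
    [-0.006,0,0],
    [-0.006,0,0],
    [-0.006,0,0],
  ],
)

```text
time_s: 30.15
eef_pos: [0.5984, -0.1325, 0.2402]
eef_rot: [-78.4, 89.6, 16.1]
ft_force: [1.0, 0.1, 0.5]
grip_width: 0.0801
```

step_arm(
  gripper=[0.85,0.85,0.85,0.85,0.85,0.85],
  travel=[
    [0.022,0.047,-0.22],
    [0.022,0.055,-0.22],
    [0.022,0.064,-0.2],
    [0.022,0.06,-0.15],
    [0.01,0.02,-0.05],
    [0,0,0],
  ],
  angular=[
    [-0.006,0,0],
    [-0.006,0,0],
    [-0.006,0,0],
    [-0.006,0,0],
    [0,0,0],
    [0,0,0],
  ],
)

```text
time_s: 30.75
eef_pos: [0.5685, -0.3207, 0.2183]
eef_rot: [-94.4, 89.7, 8.6]
ft_force: [-0.2, 0.6, -0.4]
grip_width: 0.0801
```

Run:
```python
from h import *
W=read_camera("wrist"); cv2.imwrite("pics/w27.png",W["img"]); np.savez("pics/w27.npz",**W)
plan([((.595,-.3485,.12),104)],g=0.85,step=.048)
print(get_obs()["joints"])
```

```text
at [ 0.5688 -0.3198  0.2185] zang 103.1 t 30.8
{"gripper": [0.85, 0.85, 0.85], "travel": [[0.164, -0.031, -0.056], [0.164, -0.031, -0.057], [0.164, -0.031, -0.057]], "angular": [[-0.0008, -0.0, 0.0003], [-0.0008, -0.0, 0.0003], [-0.0008, -0.0, 0.0003]]}
[ 60.79543242  34.55927185 -50.84084976  86.32940415  27.42526097
  71.95469627 109.58733243]
```

View pics/w27.png

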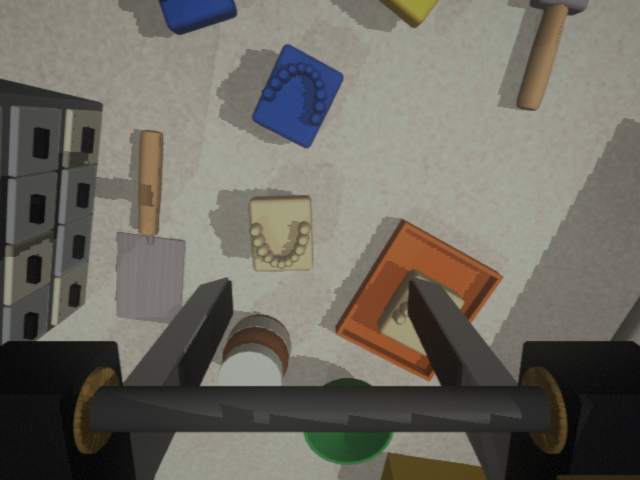

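Run:
```python
from h import *
np.set_printoptions(precision=4,suppress=True)
W=dict(np.load("pics/w27.npz"))
cv2.imwrite("pics/w27c.png",cv2.resize(W["img"][180:290,235:330],None,fx=6,fy=5.4,interpolation=cv2.INTER_CUBIC))
P=np.array([onz(W,c,.04) for c in [(250,199),(311,196.5),(313,270),(254,271.5)]]); print(P,P.mean(0)); d=P[1]-P[0]; e=P[2]-P[1]; print(np.linalg.norm(d),np.linalg.norm(e),np.degrees(np.arctan2(d[1],d[0])),np.degrees(np.arctan2(e[1],e[0])))
```

```text
[[ 0.5686 -0.3823  0.04  ]
 [ 0.5548 -0.3322  0.04  ]
 [ 0.6189 -0.3158  0.04  ]
 [ 0.6322 -0.3668  0.04  ]] [ 0.5936 -0.3493  0.04  ]
0.05205632513601146 0.06614210026550463 105.43403463247496 14.296923605866438
```

View pics/w27c.png

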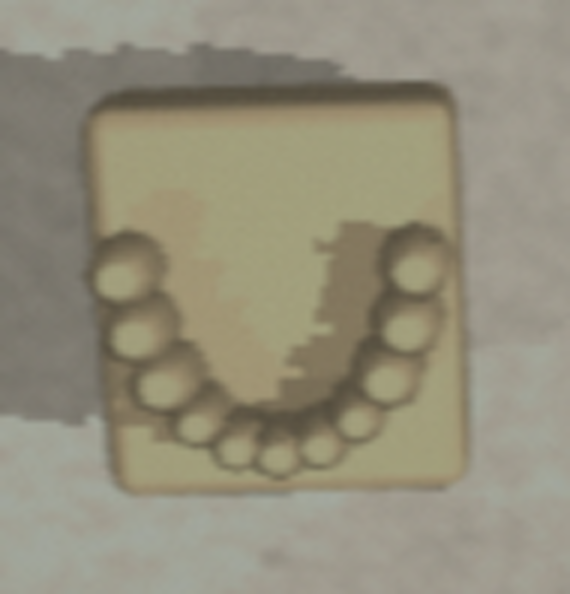

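Run:
```python
from h import *
plan([((.594,-.349,.07),104.8)],g=0.85,step=.04)
```

```text
at [ 0.5688 -0.3198  0.2185] zang 103.1 t 30.8
{"gripper": [0.85, 0.85, 0.85, 0.85], "travel": [[0.186, -0.021, -0.043], [0.186, -0.021, -0.043], [0.186, -0.021, -0.043], [0.186, -0.021, -0.043]], "angular": [[-0.0012, -0.0, 0.0002], [-0.0012, -0.0, 0.0002], [-0.0012, -0.0, 0.0002], [-0.0012, -0.0, 0.0002]]}
```

step_arm(
  gripper=[0.85,0.85,0.85,0.85,0.85],
  travel=[
    [0.186,-0.018,-0.045],
    [0.186,-0.016,-0.045],
    [0.186,-0.015,-0.045],
    [0.12,-0.01,-0.04],
    [0,0,0],
  ],
  angular=[
    [-0.0012,0,0.0002],
    [-0.0012,0,0.0002],
    [-0.0012,0,0],
    [-0.0012,0,0],
    [0,0,0],
  ],
)

```text
time_s: 31.3
eef_pos: [0.5954, -0.3419, 0.0826]
eef_rot: [-108.9, 89.5, -3.5]
ft_force: [0.2, 1.0, 0.4]
grip_width: 0.0798
```

Run:
```python
from h import *
W=read_camera("wrist"); cv2.imwrite("pics/w28.png",W["img"]); np.savez("pics/w28.npz",**W)
plan([((.594,-.349,.04),104.8)],g=0.85,step=.04)
```

```text
at [ 0.596  -0.3413  0.0846] zang 105.39 t 31.35
{"gripper": [0.85, 0.85], "travel": [[0.111, 0.011, -0.017], [0.111, 0.01, -0.017]], "angular": [[0.0008, -0.0003, 0.0008], [0.0008, -0.0003, 0.0008]]}
```

View pics/w28.png

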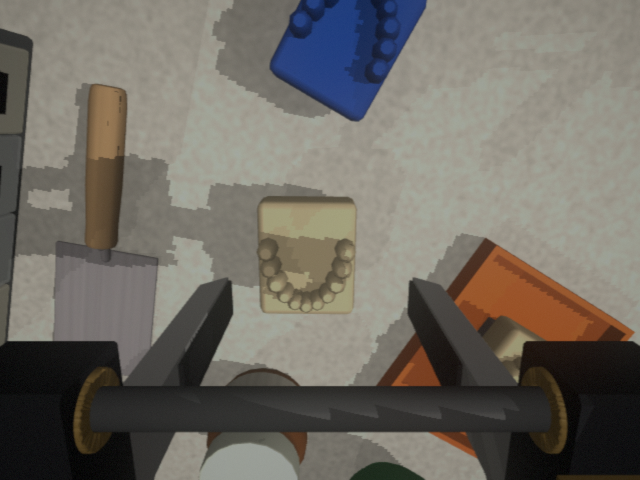

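step_arm(
  gripper=[0.85,0.85,0.85,0.85],
  travel=[
    [0.09,0.011,-0.025],
    [0.09,0.012,-0.02],
    [0.04,0.006,-0.006],
    [0,0,0],
  ],
  angular=[
    [0.0003,-0.0003,0.0008],
    [0,-0.0003,0.0008],
    [0,0,0],
    [0,0,0],
  ],
)

```text
time_s: 31.75
eef_pos: [0.5959, -0.3509, 0.0429]
eef_rot: [-132.9, 89.8, -27.6]
ft_force: [-0.6, 0.3, -0.3]
grip_width: 0.0799
```

Run:
```python
from h import *
W=read_camera("wrist"); cv2.imwrite("pics/w29.png",W["img"])
plan([((.594,-.349,.026),105)],g=0.85,step=.04)
```

```text
at [ 0.5962 -0.3509  0.0435] zang 105.4 t 31.8
{"gripper": [0.85], "travel": [[0.087, 0.009, 0.012]], "angular": [[0.0011, -0.0005, 0.0006]]}
```

View pics/w29.png

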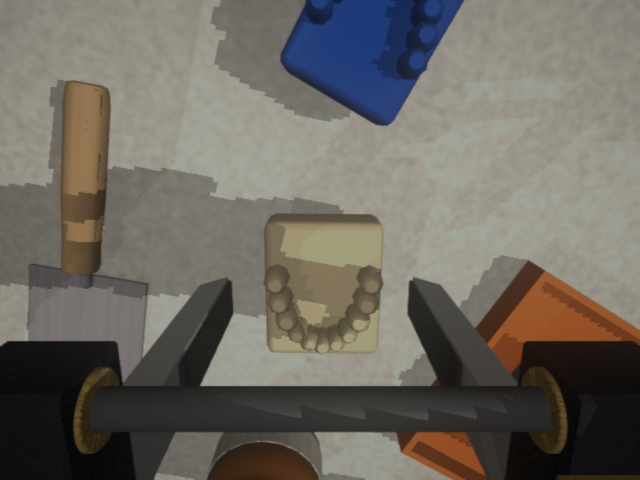

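step_arm(
  gripper=[0.85,0.85,0.85],
  travel=[
    [0.055,0.016,0.006],
    [0.025,0.008,0.003],
    [0,0,0],
  ],
  angular=[
    [0,-0.0005,0.0006],
    [0,0,0],
    [0,0,0],
  ],
)

```text
time_s: 32.1
eef_pos: [0.5912, -0.3505, 0.0275]
eef_rot: [-143.4, 89.9, -38.0]
ft_force: [0.1, -0.5, -0.9]
grip_width: 0.0802
```

Run:
```python
from h import *
W=read_camera("wrist"); cv2.imwrite("pics/w30.png",W["img"])
plan([((.594,-.349,.026),105)],g=0.85,step=.04)
```

```text
at [ 0.5913 -0.3505  0.0277] zang 105.38 t 32.15
{"gripper": [0.85], "travel": [[0.009, -0.015, 0.004]], "angular": [[0.0011, -0.0002, 0.0001]]}
```

View pics/w30.png

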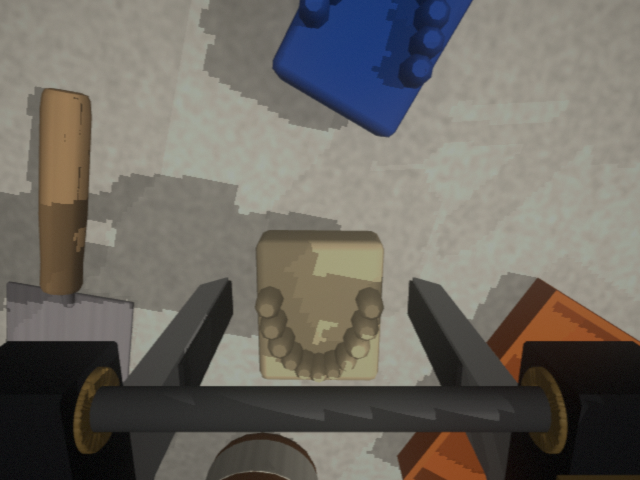

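step_arm(
  gripper=[0.85,0.85,0.3,0.3,0.3,0.3,0.3],
  travel=[
    [0.006,-0.016,0.002],
    [0,0,0],
    [0,0,0],
    [0,0,0],
    [0,0,0],
    [0,0,0],
    [0,0,0],
  ],
  angular=[
    [0,0,0],
    [0,0,0],
    [0,0,0],
    [0,0,0],
    [0,0,0],
    [0,0,0],
    [0,0,0],
  ],
  newtons=45,
)

```text
time_s: 32.85
eef_pos: [0.5953, -0.3493, 0.0275]
eef_rot: [-134.8, 89.8, -29.4]
ft_force: [0.9, 1.4, -0.9]
grip_width: 0.0536
```

Run:
```python
from h import *
W=read_camera("wrist"); cv2.imwrite("pics/w31.png",W["img"])
o=get_obs(); print(o["grip_width"],o["ft_force"],o["joints"])
plan([((.594,-.349,.2),105),((.49,-.05,.24),90)],g=0.3,step=.046)
```

```text
0.05351365028944514 [-0.07724123  0.49979715 -0.38147029] [ 55.85655212  49.16910315 -43.37725294  88.05057866  37.79680854
  58.02279406 107.30444934]
at [ 0.5953 -0.3493  0.0275] zang 105.39 t 32.9
{"gripper": [0.3, 0.3, 0.3, 0.3, 0.3, 0.3, 0.3, 0.3], "travel": [[-0.216, 0.001, 0.0], [-0.216, 0.001, 0.0], [-0.216, 0.001, 0.001], [-0.216, 0.001, 0.001], [-0.029, 0.016, 0.226], [-0.029, 0.025, 0.225], [-0.029, 0.033, 0.224], [-0.029, 0.042, 0.222]], "angular": [[0.0003, -0.0001, 0.0001], [0.0003, -0.0001, 0.0001], [0.0003, -0.0001, 0.0001], [0.0003, -0.0001, 0.0001], [0.006, -0.0, 0.0], [0.006, -0.0, 0.0], [0.006, -0.0, 0.0], [0.006, -0.0, 0.0]]}
{"gripper": [0.3, 0.3, 0.3], "travel": [[-0.029, 0.05, 0.221], [-0.029, 0.058, 0.219], [-0.029, 0.066, 0.216]], "angular": [[0.006, -0.0, 0.0], [0.006, -0.0, 0.0], [0.006, -0.0, 0.0]]}
```

View pics/w31.png

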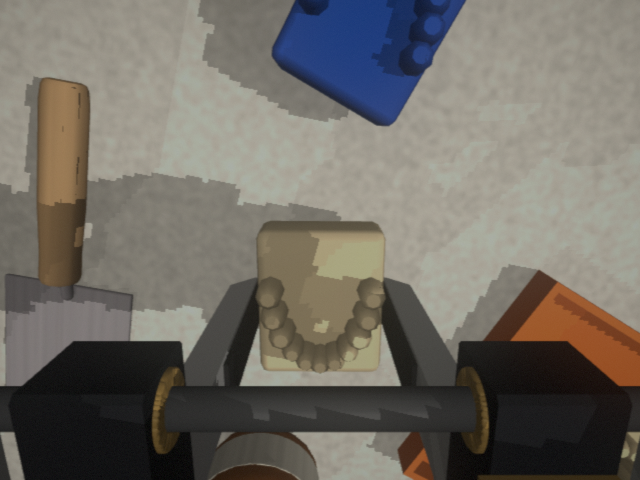

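Block at rows 222–371, the same as the previous grip (TCP‑to‑origin 27.5 mm). Lift and carry.

step_arm(
  gripper=[0.3,0.3,0.3,0.3,0.3,0.3,0.3,0.3],
  travel=[
    [-0.12,0.001,0],
    [-0.21,0.001,0],
    [-0.21,0.001,0],
    [-0.21,0.001,0.001],
    [-0.15,0.01,0.1],
    [-0.05,0.025,0.21],
    [-0.03,0.033,0.22],
    [-0.029,0.042,0.22],
  ],
  angular=[
    [0,0,0],
    [0,0,0],
    [0,0,0],
    [0,0,0],
    [0.006,0,0],
    [0.006,0,0],
    [0.006,0,0],
    [0.006,0,0],
  ],
)

```text
time_s: 33.7
eef_pos: [0.5392, -0.2067, 0.2328]
eef_rot: [47.0, 89.8, 143.0]
ft_force: [1.0, 0.6, -2.0]
grip_width: 0.0535
```

Run:
```python
from h import *
W=read_camera("wrist"); cv2.imwrite("pics/w32.png",W["img"])
o=get_obs(); print(o["grip_width"],o["ft_force"],o["joints"])
plan([((.49,-.03,.235),88),((.484,.19,.235),80.4)],g=0.3,step=.046)
```

```text
0.05379901127815901 [6.82767174 9.12180226 1.35459094] [ 58.04088529  25.61909147 -53.66790514  96.58224729  21.71024035
  69.1937902   95.43480366]
at [ 0.5383 -0.1986  0.2342] zang 96.31 t 33.75
{"gripper": [0.3, 0.3, 0.3, 0.3, 0.3, 0.3, 0.3, 0.3], "travel": [[-0.0, 0.037, 0.216], [-0.0, 0.045, 0.215], [-0.001, 0.052, 0.213], [-0.001, 0.06, 0.211], [0.0, 0.014, 0.22], [0.0, 0.019, 0.219], [0.0, 0.025, 0.219], [0.0, 0.031, 0.218]], "angular": [[0.0058, 0.0001, -0.0001], [0.0058, 0.0001, -0.0001], [0.0058, 0.0001, -0.0001], [0.0058, 0.0001, -0.0001], [0.0042, 0.0, -0.0], [0.0042, 0.0, -0.0], [0.0042, 0.0, -0.0], [0.0042, 0.0, -0.0]]}
{"gripper": [0.3], "travel": [[0.0, 0.037, 0.217]], "angular": [[0.0042, 0.0, -0.0]]}
```

View pics/w32.png

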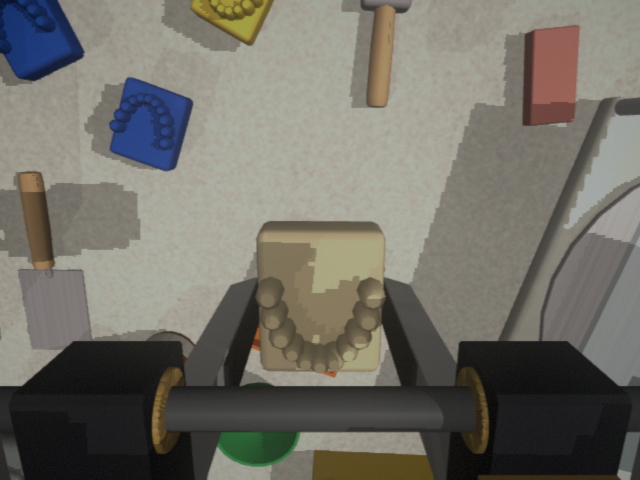

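step_arm(
  gripper=[0.3,0.3,0.3,0.3,0.3,0.3,0.3,0.3],
  travel=[
    [0,0.037,0.19],
    [0,0.045,0.215],
    [0,0.052,0.213],
    [0,0.06,0.211],
    [0,0.014,0.22],
    [0,0.019,0.219],
    [0,0.025,0.219],
    [0,0.02,0.2],
  ],
  angular=[
    [0.0058,0,0],
    [0.0058,0,0],
    [0.0058,0,0],
    [0.0058,0,0],
    [0.0042,0,0],
    [0.0042,0,0],
    [0.0042,0,0],
    [0.0042,0,0],
  ],
)

```text
time_s: 34.55
eef_pos: [0.4844, 0.1451, 0.2346]
eef_rot: [159.5, 89.7, -119.5]
ft_force: [1.1, -0.0, -2.1]
grip_width: 0.0533
```

step_arm(
  gripper=[0.3,0.3,0.3],
  travel=[
    [0,0.02,0.11],
    [0,0,0],
    [0,0,0],
  ],
  angular=[
    [0.002,0,0],
    [0,0,0],
    [0,0,0],
  ],
)

```text
time_s: 34.85
eef_pos: [0.4818, 0.1745, 0.2345]
eef_rot: [145.0, 89.8, -134.3]
ft_force: [0.1, -0.0, -4.0]
grip_width: 0.0533
```

Run:
```python
from h import *
W=read_camera("wrist"); cv2.imwrite("pics/w33.png",W["img"])
o=get_obs(); print(o["grip_width"],o["ft_force"],o["joints"])
plan([((.4885,.1987,.16),80.4)],g=0.3,step=.046)
```

```text
0.05356887003755071 [-0.31941351 -0.25034243 -3.24373371] [ 25.63467276  19.21498059 -59.05950307 104.79796198  18.00779768
  66.31970904  41.22957551]
at [0.4819 0.1743 0.2346] zang 80.68 t 34.9
{"gripper": [0.3, 0.3], "travel": [[0.186, -0.007, 0.063], [0.186, -0.007, 0.063]], "angular": [[0.0004, -0.0002, -0.0002], [0.0004, -0.0002, -0.0002]]}
```

View pics/w33.png

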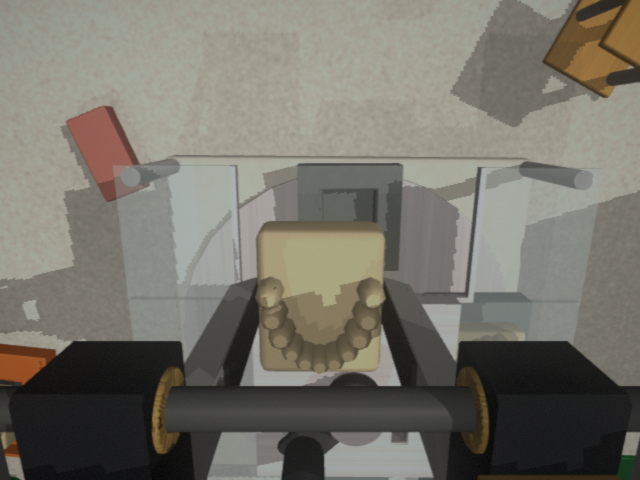

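step_arm(
  gripper=[0.3,0.3,0.3,0.3,0.3],
  travel=[
    [0.15,-0.008,0.065],
    [0.15,-0.005,0.06],
    [0.12,0,0.005],
    [0.03,0,0],
    [0,0,0],
  ],
  angular=[
    [0,0,0],
    [0,0,0],
    [0,0,0],
    [0,0,0],
    [0,0,0],
  ],
)

```text
time_s: 35.4
eef_pos: [0.491, 0.1941, 0.1423]
eef_rot: [-178.1, 89.7, -97.9]
ft_force: [0.1, -0.7, -2.8]
grip_width: 0.0536
```

Run:
```python
from h import *
plan([((.4885,.1987,.105),80.4)],g=0.3,step=.046)
```

```text
at [0.491  0.1941 0.1423] zang 80.24 t 35.4
{"gripper": [0.3], "travel": [[0.186, 0.016, 0.021]], "angular": [[-0.0005, -0.0008, 0.0]]}
```

step_arm(
  gripper=[0.3,0.3,0.3,0.3],
  travel=[
    [0.09,0.02,0.03],
    [0.09,0.015,0.006],
    [0,0,0],
    [0,0,0],
  ],
  angular=[
    [-0.0005,-0.0008,0],
    [0,0,0],
    [0,0,0],
    [0,0,0],
  ],
)

```text
time_s: 35.8
eef_pos: [0.4885, 0.2003, 0.1103]
eef_rot: [-75.0, 89.7, 5.1]
ft_force: [0.8, 0.1, -2.7]
grip_width: 0.0534
```

Run:
```python
from h import *
W=read_camera("wrist"); cv2.imwrite("pics/w34.png",W["img"])
o=get_obs(); print(o["grip_width"],o["ft_force"])
plan([((.4885,.1987,.09),80.4)],g=0.3,step=.046)
```

```text
0.053608636403078905 [ 0.2989344  -0.40175822 -1.99608005]
at [0.4885 0.2002 0.1103] zang 80.14 t 35.85
{"gripper": [0.3], "travel": [[0.101, -0.001, -0.007]], "angular": [[-0.0007, 0.0002, 0.0009]]}
```

View pics/w34.png

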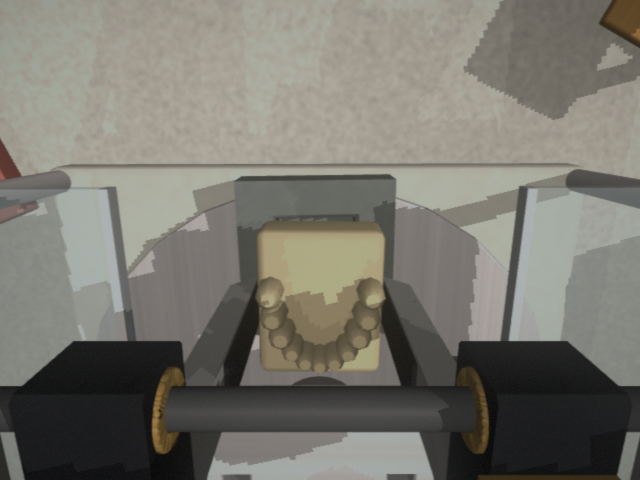

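step_arm(
  gripper=[0.3,0.3,0.3,0.3],
  travel=[
    [0.05,0.005,-0.007],
    [0.03,0.004,-0.002],
    [0,0,0],
    [0,0,0],
  ],
  angular=[
    [-0.0006,0.0002,0.0009],
    [0,0,0],
    [0,0,0],
    [0,0,0],
  ],
)

```text
time_s: 36.25
eef_pos: [0.4878, 0.198, 0.0951]
eef_rot: [-73.5, 89.9, 6.8]
ft_force: [1.1, -0.8, -2.2]
grip_width: 0.0535
```

Run:
```python
from h import *
o=get_obs(); print(o["grip_width"],o["ft_force"])
plan([((.4885,.1987,.088),80.4)],g=0.3,step=.046)
```

```text
0.053503097584782076 [ 1.07515697 -0.77390317 -2.17238546]
at [0.4878 0.198  0.0951] zang 80.29 t 36.25
{"gripper": [0.3], "travel": [[0.035, -0.003, 0.004]], "angular": [[-0.0003, 0.0001, 0.0003]]}
```

step_arm(
  gripper=[0.3,0.3,0.3],
  travel=[
    [0.02,-0.002,0.004],
    [0.015,0,0],
    [0,0,0],
  ],
  angular=[
    [-0.0003,0,0.0003],
    [0,0,0],
    [0,0,0],
  ],
)

```text
time_s: 36.55
eef_pos: [0.4885, 0.1989, 0.0877]
eef_rot: [-18.4, 90.0, 62.0]
ft_force: [-0.5, 1.0, -1.6]
grip_width: 0.0534
```

step_arm(
  gripper=[0.3,0.3,0.3,0.3],
  travel=[
    [0.02,0,0],
    [0.02,0,0],
    [0.015,0,0],
    [0,0,0],
  ],
  angular=[
    [0,0,0],
    [0,0,0],
    [0,0,0],
    [0,0,0],
  ],
)

```text
time_s: 36.95
eef_pos: [0.4884, 0.199, 0.0756]
eef_rot: [-7.6, 90.0, 72.8]
ft_force: [0.2, -0.5, -2.6]
grip_width: 0.0536
```

step_arm(
  gripper=[0.3,0.3,0.3,0.3],
  travel=[
    [0.015,0,0],
    [0.012,0,0],
    [0.01,0,0],
    [0,0,0],
  ],
  angular=[
    [0,0,0],
    [0,0,0],
    [0,0,0],
    [0,0,0],
  ],
)

```text
time_s: 37.35
eef_pos: [0.4896, 0.2016, 0.0718]
eef_rot: [-56.0, 89.7, 24.4]
ft_force: [0.3, 0.0, -3.1]
grip_width: 0.0539
```

Run:
```python
from h import *
o=get_obs(); print(o["grip_width"],o["ft_force"],o["eef_pos"])
W=read_camera("wrist"); cv2.imwrite("pics/w35.png",W["img"])
```

```text
0.053865199129991895 [ 0.3359906   0.02443311 -3.07466012] [0.48957998 0.20158657 0.071759  ]
```

View pics/w35.png

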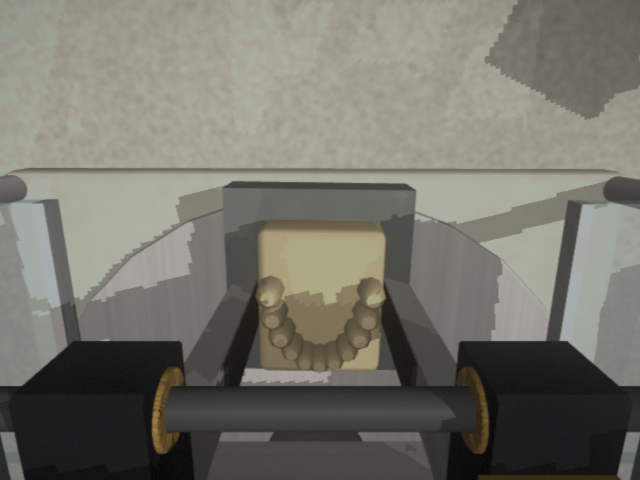

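step_arm(
  gripper=[0.3,0.3,0.3],
  travel=[
    [0.02,0.002,-0.006],
    [0.018,0,0],
    [0,0,0],
  ],
  angular=[
    [0,0,0.0005],
    [0,0,0],
    [0,0,0],
  ],
)

```text
time_s: 37.7
eef_pos: [0.492, 0.2029, 0.0691]
eef_rot: [-58.3, 89.5, 22.1]
ft_force: [-0.7, -2.6, -4.1]
grip_width: 0.0535
```

step_arm(
  gripper=[0.85,0.85,0.85,0.85],
  travel=[
    [0,0,0],
    [0,0,0],
    [0,0,0],
    [-0.04,0,0],
  ],
  angular=[
    [0,0,0],
    [0,0,0],
    [0,0,0],
    [0,0,0],
  ],
)

```text
time_s: 38.1
eef_pos: [0.4916, 0.2025, 0.0762]
eef_rot: [-54.7, 89.5, 25.8]
ft_force: [-0.6, -0.4, 0.2]
grip_width: 0.0793
```

Run:
```python
from h import *
o=get_obs(); print(o["grip_width"],o["ft_force"],o["eef_pos"])
W=read_camera("wrist"); cv2.imwrite("pics/w36.png",W["img"])
```

```text
0.07934201370499579 [-0.5515779  -0.42578475  0.17072113] [0.49164351 0.20250056 0.07622746]
```

View pics/w36.png

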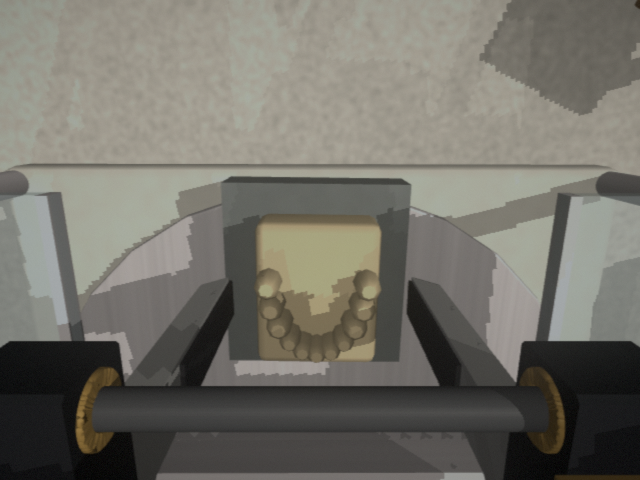

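step_arm(
  gripper=[0.85,0.85,0.75,0.6,0.6,0.6,0.6,0.6],
  travel=[
    [-0.15,0.003,-0.006],
    [-0.22,0.004,-0.006],
    [-0.22,0.005,-0.006],
    [-0.22,0,0],
    [-0.08,-0.18,-0.04],
    [0,-0.22,-0.06],
    [0,-0.22,-0.06],
    [0,-0.1,-0.04],
  ],
  angular=[
    [0,0.0003,0.0005],
    [0,0,0],
    [0,0,0],
    [0,0,0],
    [0,0,0],
    [0,0,0],
    [0,0,0],
    [0,0,0],
  ],
)

```text
time_s: 38.95
eef_pos: [0.6258, 0.1364, 0.2687]
eef_rot: [-70.3, 89.4, 10.4]
ft_force: [-0.8, 0.8, -0.6]
grip_width: 0.0562
```

Run:
```python
from h import *
o=get_obs(); print(o["grip_width"],o["ft_force"],o["joints"])
W=read_camera("wrist"); cv2.imwrite("pics/w37.png",W["img"]); np.savez("pics/w37.npz",**W)
plan([((.639,.137,.2),80.4)],g=0.6,step=.045)
```

```text
0.05620278240613051 [-0.80851305  0.76078307 -0.55269662] [ 21.39626948  31.33874129 -53.77378733  84.96408873  25.79671268
  76.08222209  46.41442296]
at [0.6273 0.1346 0.2683] zang 80.64 t 39.0
{"gripper": [0.6, 0.6], "travel": [[0.171, -0.026, 0.01], [0.171, -0.027, 0.01]], "angular": [[0.0003, 0.0003, 0.0008], [0.0003, 0.0003, 0.0008]]}
```

View pics/w37.png

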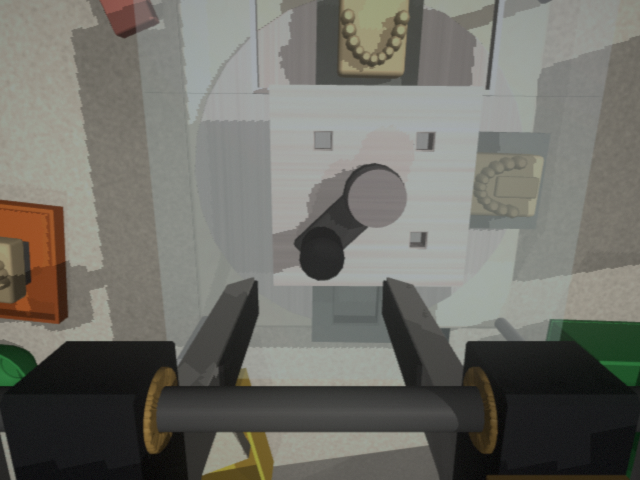

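step_arm(
  gripper=[0.6,0.6,0.6,0.6],
  travel=[
    [0.16,-0.024,0.012],
    [0.16,-0.024,0.012],
    [0.07,0.005,0],
    [0,0,0],
  ],
  angular=[
    [0.0003,0.0003,0.0008],
    [0,0.0003,0.0008],
    [0,0,0],
    [0,0,0],
  ],
)

```text
time_s: 39.4
eef_pos: [0.6386, 0.1376, 0.1895]
eef_rot: [-18.9, 89.9, 61.5]
ft_force: [-0.3, 0.3, 0.2]
grip_width: 0.0567
```

Run:
```python
from h import *
plan([((.6385,.137,.159),80.4)],g=0.6,step=.045)
```

```text
at [0.6386 0.1376 0.1895] zang 80.42 t 39.4
{"gripper": [0.6], "travel": [[0.153, 0.0, -0.004]], "angular": [[0.0001, 0.0003, 0.0001]]}
```

step_arm(
  gripper=[0.6,0.6,0.6,0.6],
  travel=[
    [0.07,0.002,-0.004],
    [0.065,0.004,0],
    [0.02,0,0],
    [0,0,0],
  ],
  angular=[
    [0,0.0003,0],
    [0,0,0],
    [0,0,0],
    [0,0,0],
  ],
)

```text
time_s: 39.8
eef_pos: [0.6375, 0.1375, 0.1595]
eef_rot: [-78.3, 89.8, 2.2]
ft_force: [-0.1, 0.4, -0.3]
grip_width: 0.0563
```

Run:
```python
from h import *
W=read_camera("wrist"); cv2.imwrite("pics/w38.png",W["img"])
plan([((.6385,.137,.159),80.4)],g=0.6,step=.045)
```

```text
at [0.6376 0.1376 0.1598] zang 80.45 t 39.85
{"gripper": [0.6], "travel": [[0.004, -0.005, -0.002]], "angular": [[0.0001, 0.0002, 0.0007]]}
```

View pics/w38.png

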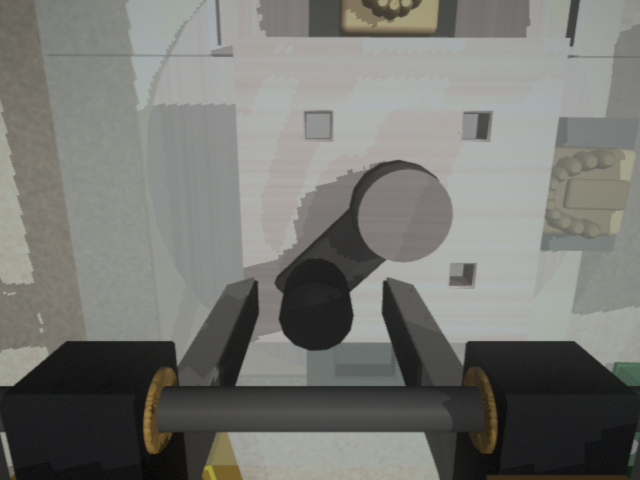

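step_arm(
  gripper=[0.6,0.1,0.1,0.1,0.1,0.1],
  travel=[
    [0.006,-0.004,-0.006],
    [0,0,0],
    [0,0,0],
    [0,0,0],
    [0,0,0],
    [0,0,0],
  ],
  angular=[
    [0,0,0],
    [0,0,0],
    [0,0,0],
    [0,0,0],
    [0,0,0],
    [0,0,0],
  ],
  newtons=40,
)

```text
time_s: 40.45
eef_pos: [0.6391, 0.136, 0.1603]
eef_rot: [-79.7, 89.6, 0.7]
ft_force: [1.3, 0.1, -1.6]
grip_width: 0.0292
```

step_arm(
  gripper=[0.1,0.1,0.1,0.1],
  travel=[
    [-0.04,0,0],
    [-0.04,0,0],
    [-0.005,0,0],
    [0,0,0],
  ],
  angular=[
    [0,0,0],
    [0,0,0],
    [0,0,0],
    [0,0,0],
  ],
)

```text
time_s: 40.85
eef_pos: [0.6381, 0.1353, 0.1771]
eef_rot: [-89.2, 89.8, -8.7]
ft_force: [1.2, 0.5, -11.1]
grip_width: 0.0294
```

Run:
```python
from h import *
arc(315,225,15,-9.6,c=np.array([.6077,.1793]),zang=80.4)
```

```text
center [0.6077 0.1793] at [0.63805916 0.13533256 0.17705263] zang 80.41581764238326 now ang -45.77523230317684 r 0.053430461418847795 [  1.19652408   0.54713218 -11.13208489] 0.0294274007831923 t 40.85
{"gripper": [0.1, 0.1, 0.1, 0.1, 0.1, 0.1], "travel": [[-0.0, 0.056, -0.035], [0.0, 0.063, -0.026], [0.0, 0.068, -0.009], [0.0, 0.068, 0.009], [0.0, 0.063, 0.026], [0.0, 0.054, 0.042]], "angular": [[0.0, 0.0, 0.0006], [0.0, 0.0, 0.0], [0.0, 0.0, 0.0], [0.0, 0.0, 0.0], [0.0, 0.0, 0.0], [0.0, 0.0, 0.0]]}
```

step_arm(
  gripper=[0.1,0.1,0.1,0.1],
  travel=[
    [0,0.056,-0.035],
    [0,0.063,-0.026],
    [0,0.068,-0.009],
    [0,0.068,0.009],
  ],
  angular=[
    [0,0,0.0006],
    [0,0,0],
    [0,0,0],
    [0,0,0],
  ],
)

```text
time_s: 41.25
eef_pos: [0.5897, 0.1295, 0.1769]
eef_rot: [-76.2, 89.5, 4.0]
ft_force: [4.7, 2.4, -10.0]
grip_width: 0.0292
```

Run:
```python
from h import *
arc(255,225,15,-9.6,c=np.array([.6077,.1793]),zang=80.4)
```

```text
center [0.6077 0.1793] at [0.58966399 0.12951485 0.17693559] zang 80.19256901873764 now ang -100.31427888060223 r 0.05295147956238632 [  4.7360236    2.44794818 -10.04929341] 0.02915131323361799 t 41.25
{"gripper": [0.1, 0.1], "travel": [[-0.001, 0.083, 0.034], [0.0, 0.054, 0.042]], "angular": [[-0.0006, 0.0003, 0.0014], [0.0, 0.0, 0.0]]}
```

step_arm(
  gripper=[0.1,0.1,0.1,0.1],
  travel=[
    [-0.001,0.065,0.028],
    [0,0.045,0.034],
    [0,0.01,0.008],
    [0,0,0],
  ],
  angular=[
    [-0.0006,0.0003,0.0014],
    [0,0,0],
    [0,0,0],
    [0,0,0],
  ],
)

```text
time_s: 41.65
eef_pos: [0.564, 0.1505, 0.1765]
eef_rot: [92.0, 89.8, 172.6]
ft_force: [2.2, -2.9, -10.7]
grip_width: 0.0292
```

Run:
```python
from h import *
arc(226,225,1,-9.6,c=np.array([.6077,.1793]),zang=80.4)
```

```text
center [0.6077 0.1793] at [0.56403209 0.15048047 0.17653601] zang 80.59197863653755 now ang -136.97636458339247 r 0.05232066577511757 [  2.16874717  -2.85234817 -10.74619233] 0.02919043608324123 t 41.65
{"gripper": [0.1], "travel": [[-0.0, -0.006, -0.006]], "angular": [[0.0005, -0.0, -0.0006]]}
```

step_arm(
  gripper=[0.1,0.1,0.1,0.1,0.1,0.1],
  travel=[
    [0,-0.006,-0.007],
    [0.025,0,0],
    [0.03,0,0],
    [0.025,0,0],
    [0.01,0,0],
    [0,0,0],
  ],
  angular=[
    [0,0,0],
    [0,0,0],
    [0,0,0],
    [0,0,0],
    [0,0,0],
    [0,0,0],
  ],
)

```text
time_s: 42.25
eef_pos: [0.5661, 0.1491, 0.1602]
eef_rot: [142.3, 89.9, -137.1]
ft_force: [-7.2, -4.4, -4.5]
grip_width: 0.0291
```

Run:
```python
from h import *
arc(226,225,1,-9.6,c=np.array([.6077,.1793]),zang=80.4)
```

```text
center [0.6077 0.1793] at [0.56607751 0.14906465 0.1601825 ] zang 80.55389123139808 now ang -134.404647745519 r 0.05144519583649453 [-7.16576747 -4.41733678 -4.52400361] 0.029122131284177254 t 42.25
{"gripper": [0.1], "travel": [[0.0, 0.005, -0.001]], "angular": [[0.0004, -0.0003, -0.0002]]}
```

z 0.160 equals the home grip height. Release and verify.

step_arm(
  gripper=[0.6,0.6,0.6,0.6,0.6,0.6],
  travel=[
    [0,0,0],
    [0,0,0],
    [0,0,0],
    [-0.15,0,0],
    [-0.15,0,0],
    [0,0,0],
  ],
  angular=[
    [0,0,0],
    [0,0,0],
    [0,0,0],
    [0,0,0],
    [0,0,0],
    [0,0,0],
  ],
)

```text
time_s: 42.85
eef_pos: [0.5681, 0.15, 0.2228]
eef_rot: [-55.2, 89.9, 25.4]
ft_force: [-0.1, -0.1, -0.4]
grip_width: 0.0564
```

Run:
```python
from h import *
W=read_camera("wrist"); im=W["img"].copy(); print(get_obs()["eef_pos"])
cv2.imwrite("pics/w40.png",im)
yaw=np.radians(-9.6)
for dz,col in ((0,(0,255,0)),(.0105,(0,0,255))):
  k=np.array([.6062,.1792])+.0523*np.array([np.cos(np.radians(225)+yaw),np.sin(np.radians(225)+yaw)])
  t=np.linspace(0,2*np.pi,60); C=np.c_[k[0]+.015*np.cos(t),k[1]+.015*np.sin(t),np.full(60,.188+dz)]
  cv2.polylines(im,[np.round(proj(W,C)).astype(int)],True,col,1)
t=np.linspace(0,2*np.pi,60); C=np.c_[.6062+.022*np.cos(t),.1792+.022*np.sin(t),np.full(60,.164)]
cv2.polylines(im,[np.round(proj(W,C)).astype(int)],True,(255,0,0),1)
cv2.imwrite("pics/w40o.png",cv2.resize(im[140:360,240:470],None,fx=2.6,fy=2.6))
```

```text
[0.56757653 0.14957737 0.22101628]
```

View pics/w40.png

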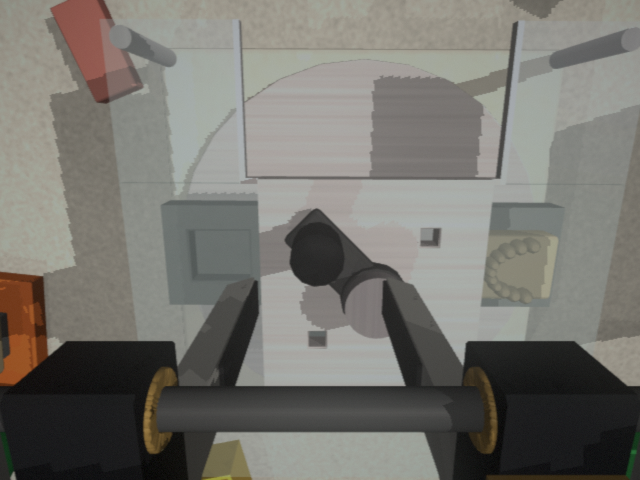

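View pics/w40o.png

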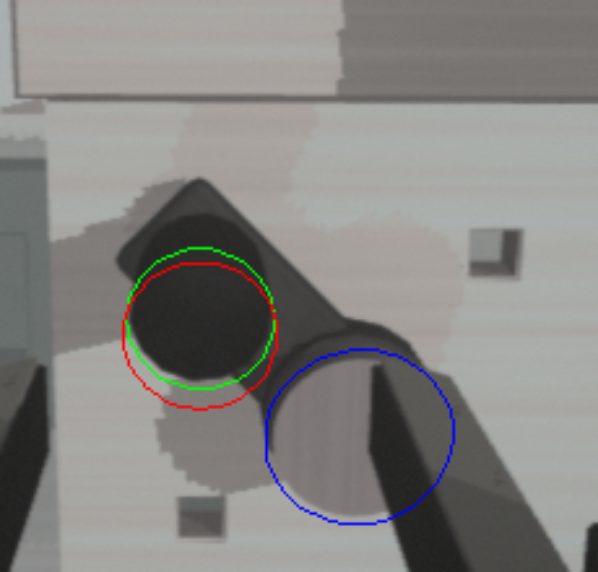

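Run:
```python
from h import *
plan([((.56,.13,.3),80),((.43,-.1,.34),20),((.25,-.45,.33),-40)],g=0.6,step=.048)
```

```text
at [0.5676 0.1496 0.221 ] zang 80.51 t 42.9
{"gripper": [0.6, 0.6, 0.6, 0.6, 0.6, 0.6, 0.6, 0.6], "travel": [[-0.197, 0.011, -0.051], [-0.197, 0.01, -0.051], [-0.025, 0.055, -0.156], [-0.025, 0.034, -0.162], [-0.025, 0.013, -0.165], [-0.025, -0.009, -0.165], [-0.025, -0.03, -0.162], [-0.025, -0.051, -0.157]], "angular": [[0.0007, 0.0, 0.0], [0.0007, 0.0, 0.0], [0.0208, -0.0, 0.0], [0.0208, -0.0, 0.0], [0.0208, -0.0, 0.0], [0.0208, -0.0, 0.0], [0.0208, -0.0, 0.0], [0.0208, -0.0, 0.0]]}
{"gripper": [0.6, 0.6, 0.6, 0.6, 0.6, 0.6, 0.6, 0.6], "travel": [[-0.025, -0.071, -0.149], [-0.025, -0.09, -0.138], [0.006, -0.149, -0.16], [0.006, -0.166, -0.142], [0.006, -0.182, -0.122], [0.006, -0.194, -0.1], [0.006, -0.205, -0.077], [0.006, -0.212, -0.052]], "angular": [[0.0208, -0.0, 0.0], [0.0208, -0.0, 0.0], [0.0185, 0.0, -0.0], [0.0185, 0.0, -0.0], [0.0185, 0.0, -0.0], [0.0185, 0.0, -0.0], [0.0185, 0.0, -0.0], [0.0185, 0.0, -0.0]]}
{"gripper": [0.6, 0.6, 0.6], "travel": [[0.006, -0.217, -0.027], [0.006, -0.219, -0.002], [0.006, -0.217, 0.023]], "angular": [[0.0185, 0.0, -0.0], [0.0185, 0.0, -0.0], [0.0185, 0.0, -0.0]]}
```

step_arm(
  gripper=[0.6,0.6,0.6,0.6,0.6,0.6,0.6,0.6],
  travel=[
    [-0.19,0.01,-0.02],
    [-0.19,0.01,-0.05],
    [-0.025,0.055,-0.156],
    [-0.025,0.034,-0.162],
    [-0.025,0.013,-0.165],
    [-0.025,-0.009,-0.165],
    [-0.025,-0.03,-0.162],
    [-0.025,-0.051,-0.157],
  ],
  angular=[
    [0.0007,0,0],
    [0.0007,0,0],
    [0.0208,0,0],
    [0.0208,0,0],
    [0.0208,0,0],
    [0.0208,0,0],
    [0.0208,0,0],
    [0.0208,0,0],
  ],
)

```text
time_s: 43.7
eef_pos: [0.4593, -0.0391, 0.3239]
eef_rot: [98.5, 89.7, 132.2]
ft_force: [-0.1, 0.5, -0.4]
grip_width: 0.0561
```

step_arm(
  gripper=[0.6,0.6,0.6,0.6,0.6,0.6,0.6,0.6],
  travel=[
    [-0.025,-0.071,-0.149],
    [-0.025,-0.09,-0.138],
    [0.006,-0.149,-0.16],
    [0.006,-0.166,-0.142],
    [0.006,-0.182,-0.122],
    [0.006,-0.194,-0.1],
    [0.006,-0.2,-0.077],
    [0.006,-0.2,-0.052],
  ],
  angular=[
    [0.0208,0,0],
    [0.0208,0,0],
    [0.0185,0,0],
    [0.0185,0,0],
    [0.0185,0,0],
    [0.0185,0,0],
    [0.0185,0,0],
    [0.0185,0,0],
  ],
)

```text
time_s: 44.5
eef_pos: [0.2866, -0.331, 0.3234]
eef_rot: [-172.3, 89.8, 164.1]
ft_force: [1.0, 0.6, 0.3]
grip_width: 0.0562
```

step_arm(
  gripper=[0.6,0.6,0.6,0.6,0.6],
  travel=[
    [0,-0.19,-0.027],
    [0,-0.19,0],
    [0,-0.15,0.02],
    [0,-0.05,0],
    [0,0,0],
  ],
  angular=[
    [0.0185,0,0],
    [0.0185,0,0],
    [0.01,0,0],
    [0,0,0],
    [0,0,0],
  ],
)

```text
time_s: 45.0
eef_pos: [0.2173, -0.4374, 0.3191]
eef_rot: [-165.1, 89.5, 152.9]
ft_force: [0.3, 0.5, -0.2]
grip_width: 0.0563
```

Run:
```python
from h import *
T=read_camera("top"); cv2.imwrite("pics/t3.png",cv2.resize(T["img"][130:350,140:520],None,fx=2,fy=2,interpolation=cv2.INTER_CUBIC))
S=read_camera("scene"); cv2.imwrite("pics/s3.png",cv2.resize(S["img"][170:350,120:500],None,fx=2,fy=2,interpolation=cv2.INTER_CUBIC))
cv2.imwrite("pics/s3c.png",cv2.resize(S["img"][180:310,310:490],None,fx=4.4,fy=4.4,interpolation=cv2.INTER_CUBIC))
print(get_obs()["joints"],get_obs()["eef_pos"])
```

```text
[ 78.43069269   5.26055947 -20.16181229 101.78506752   2.13349837
  73.64943528  15.88196478] [ 0.21865016 -0.43616598  0.31947928]
```

View pics/t3.png

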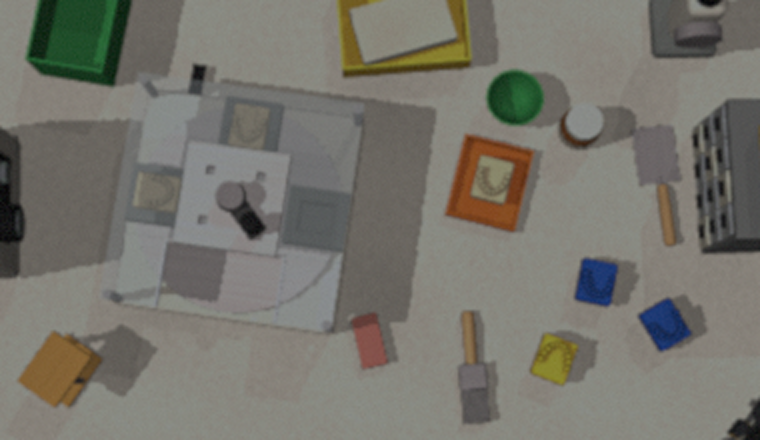

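View pics/s3.png

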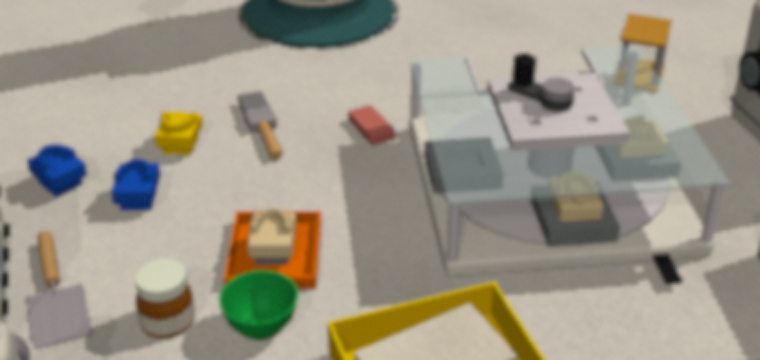

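View pics/s3c.png

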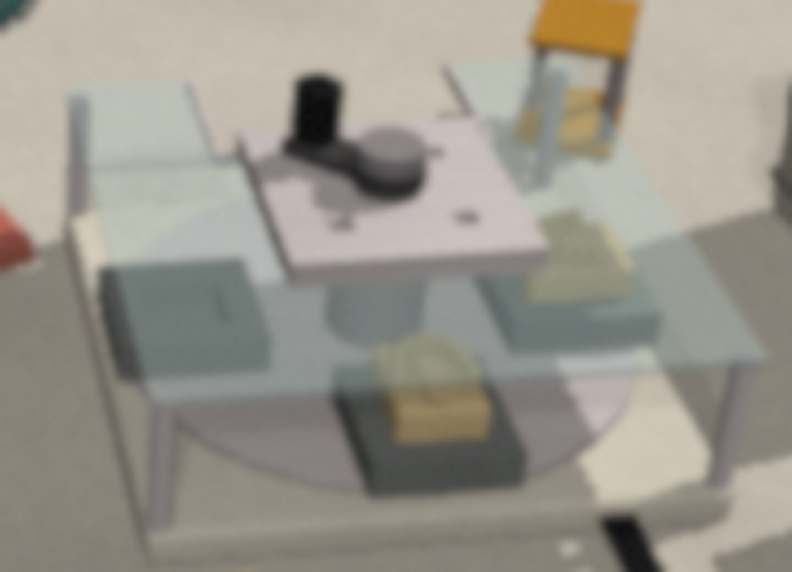

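Run:
```python
from h import *
a=cv2.imread("pics/scene0.png"); b=read_camera("scene")["img"]; cv2.imwrite("pics/s4.png",b)
d=cv2.absdiff(a,b).max(2); cv2.imwrite("pics/diff.png",cv2.resize(np.clip(d[170:360,120:500].astype(int)*4,0,255).astype(np.uint8),None,fx=2,fy=2))
```

```text
(no output)
```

View pics/diff.png

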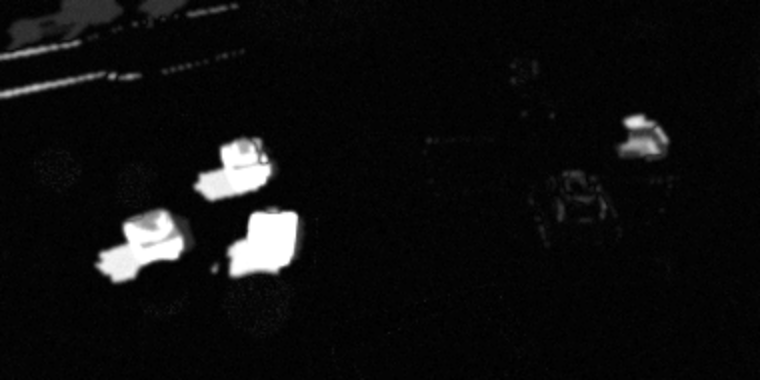

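```bash
python3 -c "
from workcell import *
print(job_done())"
```

```text
the job is handed in; nothing more can be done
None
```

The carousel is reloaded and the job was handed in at about 45 s. The scanned cast came out of socket 2 and stands upright in the orange tray. The two casts waiting on the bench are in socket 2 and socket 1. The carousel is back with its socketless side at the gap, and the plunger is home.

**Last checks:**
- **Plunger and carousel:** The close-up wrist view put the knob at its home height and angle. It also matched its first position in the scene picture.
- **Socket 2:** The cast there sits almost exactly where the scanned cast sat at the start.
- **Socket 1:** The cast there sits just as low. I judged this from the wrist view and the scene picture.
- **Other things:** Comparing the scene picture with the first one showed changes only at the three moved casts and the newly filled socket 1. The arm had also moved. The other things on the bench had not moved.

**One check disagreed:** while I set a cast down in the tray or pressed one into its socket, the force reading never showed contact. I judged each of these by height and pictures instead.

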